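# Put the finished terrariums in the take-home tray

### The arm

A 6-joint arm with a two-finger parallel gripper is mounted at the origin on the work surface. World frame = base frame: x ahead of the robot, y to its left, z up, the work surface at z = 0. Lengths are in mm, angles in rad, forces in N, time in s.
With the tool pointing down it reaches from about 275 to 975 mm from the base axis. Payload 8.4 kg.
Tool frame: the origin (TCP) lies between the finger pads; the fingertips stand 8 mm ahead of it and the grasp point (between the pads) lies 11 mm behind it; z points along the fingers, y is the direction in which the jaws open and shut (so a half turn about z gives the same grasp; the last joint's range is limited). The gripper opens to 92 mm and grips with 3 to 60 N. Pads are 20 mm wide; open, the fingers measure 128 mm over their backs; the gripper's body (75 mm by 189 mm) begins 69 mm behind the grasp point.
Start: joints at [1.291, 0.353, 1.633, -0, 1.155, -0.002], TCP at [171.399, 601.041, 184.483] pointing down, gripper open.
Joint ranges: [-2.63, 2.63], [-0.92, 2.1], [0.06, 2.66], [-1.3, 4.44], [0, 2.69], [-3.02, 3.02]. Speed limits (rad/s): [2.22, 2.22, 2.79, 3.14, 3.14, 3.14].

### API

Orientations are given as a unit quaternion [w, x, y, z].
In Python, from workcell import get_obs, imaging, job gives the robot as it stands. The module is installed in compiled form; this text tells all that it offers.
- The arm moves only by the shell command python3 -m creep 'ROWS'. ROWS is JSON, a list of rows, each an object with "rot": the turn, a rotation vector about the tool's x, y, z in degrees, a list of three; "translation": the shift along the tool's x, y, z in cm, a list of three; "fingers": the gripper's target within -1 to 1 (fully open at 1, half-way at 0, shut at -1). In form: [{"rot": [wx, wy, wz], "translation": [tx, ty, tz], "fingers": fingers}, ...]. A call has 1 to 10 rows; each row shifts and turns the commanded pose from where the row before left it, along the tool's axes as they then stand; what a row does not reach is not made up. A row lasts 1/10 s, in which the tool goes at most 50 mm and 8.59 degrees, less where a joint would pass 70% of its speed; a pose out of reach is approached as far as the arm can. A call with a gripper value outside its range is refused whole. The fingers move at their own pace and stop on an object; the grip force is fixed at half the most. Time passes only in rows, so rows that do not move let the fingers close. It gives the time, the measured TCP pose, the force and the opening at its end, in the units of the state.
- get_obs(): the state, without advancing time (a new reading comes with each control period).
- imaging.capture(name): name is "side" or "top" or "wrist"; returns a dict with "pixels" (384x512x3 uint8, red, green, blue), "mtx" (3x3 intrinsics, pixels), "dist" ([k1, k2, p1, p2, k3] as OpenCV has them; the pictures are not rectified), "rvec" (rotation vector, rad) and "tvec" (3), from world to camera coordinates, as OpenCV has them; the wrist camera has in their place "mount" (4x4, takes a point from camera to tool coordinates, whose origin is the TCP and whose axes are the flange's). Camera axes: x right, y down, z forward; pixel columns grow to the right and rows downward; lengths in mm; the calibration is good to about 2 mm. A picture is of the moment at which its call begins: read the wrist's pose just before it. There is no depth.
- job.close_job(): hands the job in, once; it reports no verdict.
The state is a dict: "clock": time; "q": joint angles; "qd": joint speeds; "effort": joint torques, N m; "tcp_pos": TCP position; "eef_rot": TCP orientation; "contact_force": force on the tool from outside, world axes, zero at the start; "ft_torque": the same for the moment, N m; "opening": finger opening in mm.
Only numpy, scipy, OpenCV 4.12 (cv2) and the standard library are available. Lean on these libraries where they do the work, as an engineer would, in place of code of your own. Each camera call takes 0.05 s, during which the arm holds its last target.

### The job

Gather the three finished terrarium jars, the ones closed with a cork, into the dark tray: set each one down gently, upright and in the middle of the wooden disc that matches it in size (largest jar on the largest disc, middle on middle, smallest on smallest). The open jars without a cork are not finished: leave them standing where they are.

Things in the scene. Friction and masses are not known exactly. Their poses are not given: they have to be found in the camera images.
- tray: Fixed low tray of dark wood, 170 (its x) by 332 (its y) mm, open on top: floor 8 mm thick, rim 24 mm high over the table, 8 mm walls. Origin: centre of its underside, on the table; z up. The three wooden discs lie on its floor in a row along its y, centres 105 mm apart, in any order.
- disc_l: The largest of the three flat round discs of pale wood fixed in the tray: 86 mm across, 8 mm thick. Origin: centre of its underside, on the tray's floor; its top face is 8 mm above the origin (16 mm above the table). z up.
- disc_m: The middle-sized of the three flat round discs of pale wood fixed in the tray: 68 mm across, 8 mm thick. Origin: centre of its underside, on the tray's floor; its top face is 8 mm above the origin (16 mm above the table). z up.
- disc_s: The smallest of the three flat round discs of pale wood fixed in the tray: 52 mm across, 8 mm thick. Origin: centre of its underside, on the tray's floor; its top face is 8 mm above the origin (16 mm above the table). z up.
- jar_l_mid (a point): Loose; the largest of the three finished jars: upright clear glass cylinder 62 mm across with pebbles and a green plastic succulent inside, closed by a brown cork; 84 mm high with its cork (straight side up to 60 mm, cork 12 mm). The point is on its axis half-way up, 42 mm above its underside; z up along the jar.
- jar_m_mid (a point): Loose; the middle-sized of the three finished jars: upright clear glass cylinder 48 mm across with pebbles and a green plastic succulent inside, closed by a brown cork; 72 mm high with its cork (straight side up to 50 mm, cork 10 mm). The point is on its axis half-way up, 36 mm above its underside; z up along the jar.
- jar_s_mid (a point): Loose; the smallest of the three finished jars: upright clear glass cylinder 36 mm across with pebbles and a green plastic succulent inside, closed by a brown cork; 60 mm high with its cork (straight side up to 40 mm, cork 8 mm). The point is on its axis half-way up, 30 mm above its underside; z up along the jar.
- open_l_mid (a point): Loose; the largest of the three unfinished jars: open-topped clear glass cylinder 62 mm across and 72 mm high, no cork, only pebbles inside. The point is on its axis half-way up, 36 mm above its underside; z up along the jar.
- open_m_mid (a point): Loose; the middle-sized of the three unfinished jars: open-topped clear glass cylinder 48 mm across and 62 mm high, no cork, only pebbles inside. The point is on its axis half-way up, 31 mm above its underside; z up along the jar.
- open_s_mid (a point): Loose; the smallest of the three unfinished jars: open-topped clear glass cylinder 36 mm across and 52 mm high, no cork, only pebbles inside. The point is on its axis half-way up, 26 mm above its underside; z up along the jar.
Mind the look-alikes: they are no part of the job. Leave any purple look-alike of the part that bears open_s_mid alone.

How it is judged:
By the outcome, as a careful person would: the job done as asked, in the order asked, and still so for the second after the job is handed in, with the robot touching nothing.
It also fails if it takes over 99 s, if anything falls off the work surface, if the arm or the gripper's body presses on something with over 40 N, if the wrist force passes 120 N, or if a joint passes its speed limit or range.

## Working session

There is one attempt and no reset: what is moved stays moved. The work goes in short steps, Python scripts to look and compute and a shell command to move; the robot and the scene stay as the last step left them, time stands still between calls to the robot, and variables do not carry over. Pictures are saved under pics/ and viewed, and the job is handed in when it is done.

```bash
mkdir -p pics; python3 - <<'E'
from workcell import get_obs, imaging, job
import cv2,json,pickle
o=get_obs();print(o)
for n in("side","top","wrist"):
    c=imaging.capture(n);pickle.dump(c,open(n+".pkl","wb"))
    cv2.imwrite(f"pics/{n}0.png",cv2.resize(c["pixels"][:,:,::-1],None,fx=1.5,fy=1.5))
    print(n,{k:v for k,v in c.items() if k!="pixels"})
E
```

```text
{'clock': 0.0, 'q': array([ 1.29059305e+00,  3.53615014e-01,  1.63411182e+00,  8.75791383e-07,
        1.15518464e+00, -2.40469418e-03]), 'qd': array([-0.00076662,  0.00018656, -0.00032844, -0.00181898,  0.00019533,
        0.00084744]), 'effort': array([ 1.54742102e-03, -5.93852055e+01, -3.34204888e+01,  6.98496541e-02,
        2.37022934e-02, -9.94817378e-05]), 'tcp_pos': array([171.25904089, 600.54064653, 183.79395525]), 'eef_rot': array([-9.32639335e-05,  1.38453238e-01,  9.90368753e-01, -6.52780879e-04]), 'contact_force': array([-0.76533219, -0.38897788,  0.87594443]), 'ft_torque': array([-0.02787659, -0.00586227,  0.0354848 ]), 'opening': 92.12957744369719}
side {'mtx': array([[405.39595822,   0.        , 257.87827423],
       [  0.        , 405.39595822, 192.00405461],
       [  0.        ,   0.        ,   1.        ]]), 'dist': array([0.00125297, 0.        , 0.        , 0.        , 0.        ]), 'rvec': array([ 0.60685339, -2.72842987,  1.06486428]), 'tvec': array([ 464.98443822,  199.43162552, 1007.86312269])}
top {'mtx': array([[496.03674126,   0.        , 247.64413545],
  
[... 198 characters left out ...]
[ 2.10456758, -2.12393541,  0.21762445]), 'tvec': array([  11.71886717,  514.58602341, 1413.7723752 ])}
wrist {'mtx': array([[268.86264676,   0.        , 255.69356966],
       [  0.        , 268.86264676, 190.27334374],
       [  0.        ,   0.        ,   1.        ]]), 'dist': array([-0.0640313,  0.       ,  0.       ,  0.       ,  0.       ]), 'mount': array([[-2.98283652e-04, -9.56823001e-01, -2.90671045e-01,
         8.30832531e+01],
       [ 9.99999686e-01, -7.18350353e-05, -7.89724839e-04,
         1.48259117e+00],
       [ 7.34746526e-04, -2.90671189e-01,  9.56822721e-01,
        -2.00647906e+02],
       [ 0.00000000e+00,  0.00000000e+00,  0.00000000e+00,
         1.00000000e+00]])}
```

View pics/side0.png

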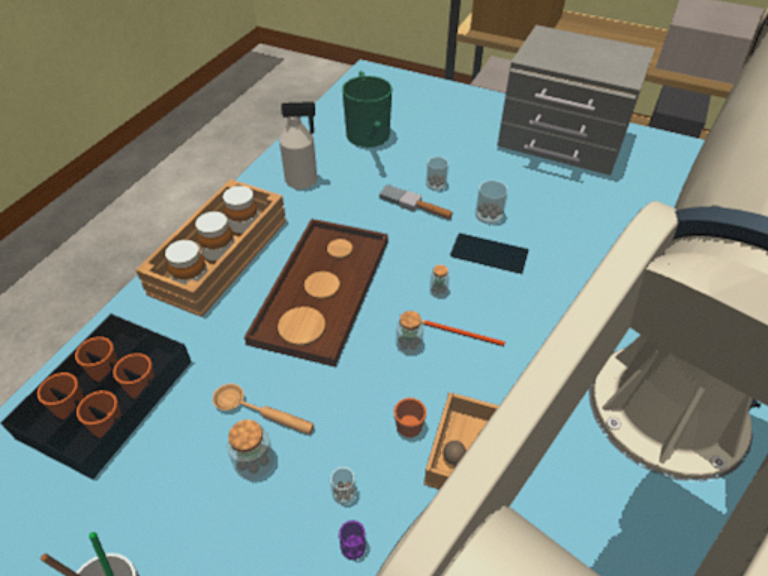

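View pics/top0.png

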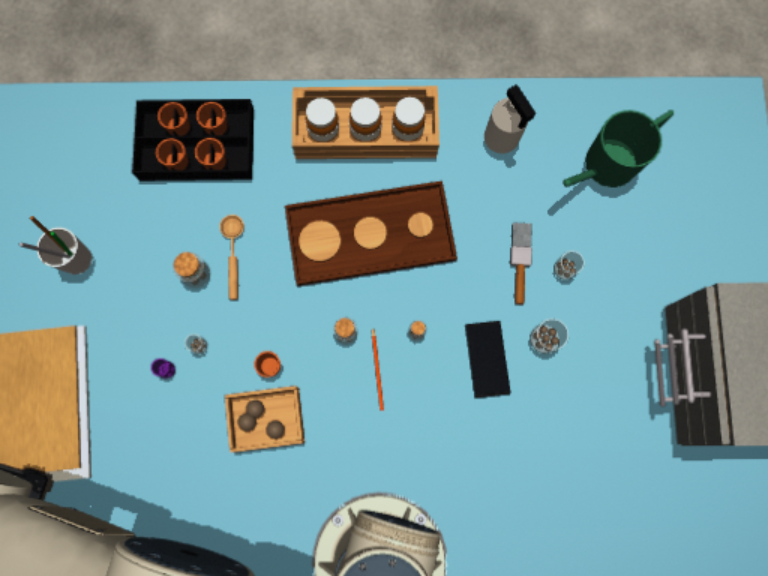

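View pics/wrist0.png

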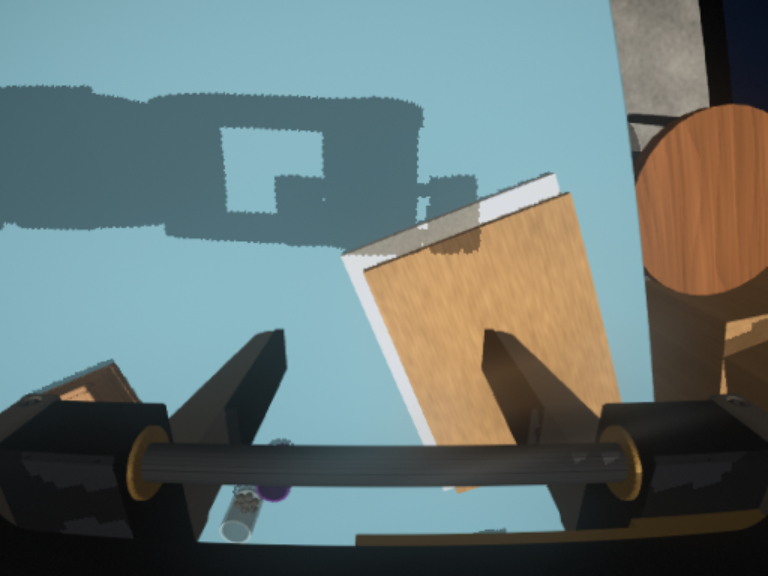

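The top view shows the corked jars at about (187,267) large, (345,329) middle and (418,329) small. The discs are at (320,240) L, (370,232) M and (420,224) S. The open jars stand at (567,266), (548,337) and (197,345), with the purple look-alike at (163,369). I'll measure these next.

```bash
cat > h.py <<'E'
import numpy as np,cv2,pickle
from scipy.spatial.transform import Rotation as R
def ray(c,uv,obs=None):
    p=cv2.undistortPoints(np.array([[uv]],float),c["mtx"],c["dist"])[0,0]
    d=np.array([p[0],p[1],1.])
    if "mount" in c:
        q=obs["eef_rot"];T=np.eye(4);T[:3,:3]=R.from_quat([*q[1:],q[0]]).as_matrix();T[:3,3]=obs["tcp_pos"]
        T=T@c["mount"];return T[:3,3],T[:3,:3]@d
    Rm=cv2.Rodrigues(c["rvec"])[0];return -Rm.T@c["tvec"],Rm.T@d
def onz(c,uv,z,obs=None):
    o,d=ray(c,uv,obs);return o+d*(z-o[2])/d[2]
def proj(c,P): return cv2.projectPoints(np.array([P],float),c["rvec"],c["tvec"],c["mtx"],c["dist"])[0][0,0]
def blobs(c,lo,hi,mn):
    h=cv2.cvtColor(c["pixels"],cv2.COLOR_RGB2HSV);m=cv2.inRange(h,lo,hi)
    n,l,s,ce=cv2.connectedComponentsWithStats(m)
    return m,l,[(i,ce[i],s[i]) for i in range(1,n) if s[i][4]>mn]
E
python3 - <<'E'
from h import *
t=pickle.load(open("top.pkl","rb"));s=pickle.load(open("side.pkl","rb"))
h=cv2.cvtColor(t["pixels"],cv2.COLOR_RGB2HSV)
for p in [(187,267),(345,329),(418,329),(320,240),(370,232),(420,224),(300,230)]: print(h[int(p[1]/1.5),int(p[0]/1.5)])
for n,c in(("top",t),("side",s)):
    m,l,b=blobs(c,(8,80,110),(22,255,255),15)
    cv2.imwrite(f"pics/m_{n}.png",m)
    for i,ce,st in b: print(n,ce.round(1),st, onz(c,ce,16)[:2].round(1),[onz(c,ce,z)[:2].round(1).tolist() for z in(84,72,60)])
E
```

```text
[ 15 167 202]
[ 14 166 191]
[ 15 166 207]
[ 16 142 222]
[ 16 147 221]
[ 15 148 208]
[ 10 193  82]
top [242.7  80.1] [ 195   57   98   41 1524] [894.1  19.4] [[862.8, 19.0], [868.4, 19.0], [873.9, 19.1]]
top [223.  64.] [215  64  17   1  17] [950.2  82.2] [[916.4, 78.8], [922.3, 79.4], [928.3, 80.0]]
top [114.9  77.5] [105  68  20  18 109] [907.3 427.7] [[875.4, 408.4], [881.0, 411.8], [886.6, 415.2]]
top [140.6  77.6] [131  68  19  18 112] [905.8 345.3] [[874.0, 329.8], [879.7, 332.6], [885.3, 335.3]]
top [113.5 102. ] [104  92  19  18 111] [824. 428.] [[796.0, 408.7], [800.9, 412.1], [805.8, 415.5]]
top [139.6 101.8] [130  92  19  18 118] [823.7 345.5] [[795.7, 330.0], [800.6, 332.7], [805.6, 335.5]]
top [262.5 104. ] [252 104  22   1  22] [812.5 -42.6] [[785.0, -40.2], [789.9, -40.6], [794.7, -41.0]]
top [279.9 149.1] [272 141  17  17 225] [663.9 -94.1] [[643.3, -89.3], [646.9, -90.1], [650.5, -91.0]]
top [154.5 165.1] [147 143  16  57 354] [616.3 292.3] [[597.9, 279.3], [601.2, 281.6], [604.4, 283.9]]
top [246.5 154.5] [236 144  22  22 386] [647.5   9.4] [[627.6, 9.5], [631.1, 9.5
[... 3486 characters left out ...]
  26  21 151] [844.  319.3] [[793.1, 348.2], [802.1, 343.1], [811.1, 338.0]]
side [ 38.2 258.7] [ 25 248  27  22 150] [927.3 403.7] [[869.8, 425.9], [879.9, 422.0], [890.1, 418.1]]
side [170.3 271.4] [142 256  67  33 544] [610.6 295.1] [[578.2, 325.9], [584.0, 320.4], [589.7, 315.0]]
side [ 64.3 271.2] [ 51 260  27  23 161] [843.4 403.8] [[792.5, 425.9], [801.5, 422.0], [810.5, 418.1]]
side [303.2 288.9] [284 262  48  56 903] [301.  202.2] [[293.2, 240.3], [294.5, 233.6], [295.9, 226.9]]
side [272.9 276.6] [263 265  21  20 167] [378.9 202.3] [[364.9, 240.4], [367.3, 233.7], [369.8, 226.9]]
side [163.2 289.6] [153 280  22  20 346] [598.4 343.6] [[567.0, 370.6], [572.5, 365.8], [578.1, 361.1]]
```

```bash
python3 -m creep '[{"rot":[0,0,0],"translation":[0,0,-3],"fingers":1},{"rot":[0,0,0],"translation":[0,0,-4],"fingers":1},{"rot":[0,0,0],"translation":[0,0,-3],"fingers":1},{"rot":[0,0,0],"translation":[-1.2,-2,0],"fingers":1},{"rot":[0,0,0],"translation":[-3,-3,0],"fingers":1},{"rot":[0,0,0],"translation":[-3,-3,0],"fingers":1},{"rot":[0,0,0],"translation":[-3,-3,0],"fingers":1},{"rot":[0,0,0],"translation":[-3,-2,0],"fingers":1},{"rot":[0,0,0],"translation":[-3,0,0],"fingers":1},{"rot":[0,0,0],"translation":[-2,0,0],"fingers":1}]'
```

```text
clock: 1.15
tcp_pos: [312.2, 424.9, 284.7]
eef_rot: [0.0, 0.139, 0.99, 0.0]
contact_force: [0.2, 0.3, 0.1]
opening: 91.6
```

```bash
python3 -m creep '[{"rot":[0,0,8.1],"translation":[0,0,0],"fingers":1},{"rot":[0,0,8.1],"translation":[0,0,0],"fingers":1},{"rot":[0,0,8.1],"translation":[0,0,0],"fingers":1},{"rot":[0,0,8.1],"translation":[0,0,0],"fingers":1},{"rot":[0,0,8.1],"translation":[0,0,0],"fingers":1},{"rot":[0,0,8.1],"translation":[0,0,0],"fingers":1},{"rot":[0,0,8.1],"translation":[0,0,0],"fingers":1},{"rot":[0,0,8.1],"translation":[0,0,0],"fingers":1},{"rot":[0,0,0],"translation":[0,0,0],"fingers":1}]'
cat >> h.py <<'E'
def go(target):
    from workcell import get_obs
    o=get_obs();q=o["eef_rot"];Rm=R.from_quat([*q[1:],q[0]]).as_matrix()
    Rd=np.array([[-.1616,.9869,0],[.9869,.1616,0],[0,0,-1]])
    print("clock",round(o["clock"],2),"pos",o["tcp_pos"].round(1),"open",o["opening"].round(1),"F",o["contact_force"].round(1),"q",o["q"].round(2))
    print("rot deg",np.degrees(R.from_matrix(Rm.T@Rd).as_rotvec()).round(2),"shift cm",(Rm.T@(np.array(target)-o["tcp_pos"])/10).round(2))
E
python3 -c "
from h import *
go([567,369,184])"
```

```text
clock: 2.05
tcp_pos: [310.7, 426.0, 284.3]
eef_rot: [0.0, 0.648, 0.761, -0.0]
contact_force: [0.5, -0.1, -0.5]
opening: 91.6Traceback (most recent call last):
  File "<string>", line 3, in <module>
    go([567,369,184])
    ~~^^^^^^^^^^^^^^^
  File "h.py", line 21, in go
    print("clock",round(o["clock"],2),"pos",o["tcp_pos"].round(1),"open",o["opening"].round(1),"F",o["contact_force"].round(1),"q",o["q"].round(2))
                                                                         ^^^^^^^^^^^^^^^^^^
AttributeError: 'float' object has no attribute 'round'
```

```bash
sed -i 's/o\["opening"\].round(1)/round(o["opening"],1)/' h.py; python3 -c "
from h import *
go([567,369,184])"
```

```text
clock 2.05 pos [310.7 426.  284.3] open 91.6 F [ 0.5 -0.1 -0.5] q [ 0.94  0.11  1.72 -0.    1.31  0.78]
rot deg [-0.02  0.02 -0.14] shift cm [-9.7  24.4  10.02]
```

```bash
python3 -m creep '[{"rot":[0,0,0],"translation":[-0.7,2,0],"fingers":1},{"rot":[0,0,0],"translation":[-1,3,1],"fingers":1},{"rot":[0,0,0],"translation":[-1,3,1],"fingers":1},{"rot":[0,0,0],"translation":[-1.5,3,1],"fingers":1},{"rot":[0,0,0],"translation":[-1.5,3,1],"fingers":1},{"rot":[0,0,0],"translation":[-1,3,1],"fingers":1},{"rot":[0,0,0],"translation":[-1,3,1],"fingers":1},{"rot":[0,0,0],"translation":[-1,2.4,1],"fingers":1},{"rot":[0,0,0],"translation":[-1,2,1],"fingers":1},{"rot":[0,0,0],"translation":[0,0,0],"fingers":1}]'
python3 - <<'E'
from h import *
from workcell import get_obs,imaging
import pickle
go([567,369,184])
o=get_obs();c=imaging.capture("wrist");pickle.dump((c,o),open("w1.pkl","wb"))
cv2.imwrite("pics/w1.png",cv2.resize(c["pixels"][:,:,::-1],None,fx=1.5,fy=1.5))
E
```

```text
clock: 3.05
tcp_pos: [568.7, 368.1, 202.3]
eef_rot: [-0.0, 0.647, 0.762, -0.001]
contact_force: [-0.1, -0.4, 0.3]
opening: 91.7
clock 3.05 pos [568.7 368.1 202.3] open 91.7 F [-0.1 -0.4  0.3] q [ 0.57  0.42  1.49 -0.    1.23  0.41]
rot deg [-0.11  0.08  0.03] shift cm [ 0.11 -0.15  1.83]
```

View pics/w1.png

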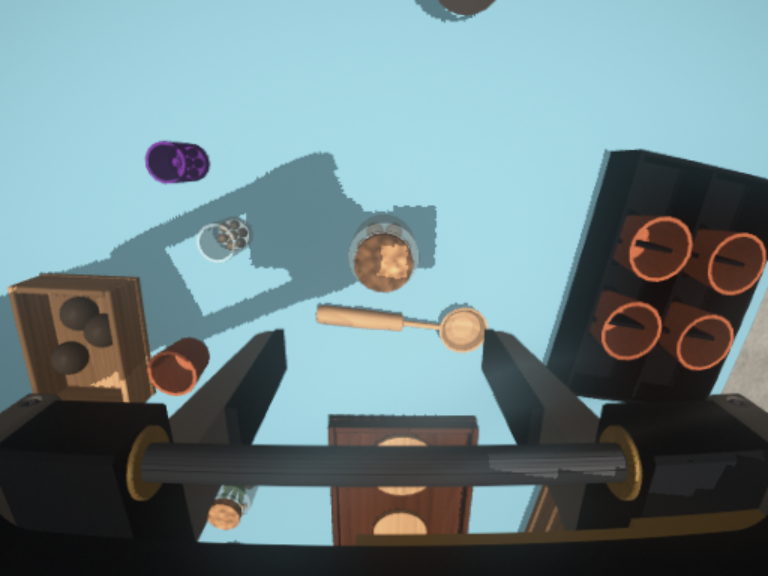

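The wrist picture shows the large jar's cork at about (384,262) in the 1.5x image, between the finger lines. The tray lies squarely below it.

```bash
python3 - <<'E'
from h import *
c,o=pickle.load(open("w1.pkl","rb"))
m,l,b=blobs(c,(5,90,40),(25,255,255),60)
for i,ce,s in b:
    if 200<ce[0]<300 and 130<ce[1]<200: print(ce,s,onz(c,ce,84,o),onz(c,(s[0]+s[2]/2-.5,s[1]+s[3]/2-.5),83,o))
print(onz(c,(384.5/1.5,262.5/1.5),84,o), onz(c,(384.5/1.5,262.5/1.5),72,o))
E
```

```text
[255.23989218 175.15902965] [ 237  157   38   37 1113] [566.84856697 373.96932842  84.        ] [567.16634248 373.9756174   83.        ]
[568.13167876 374.3824892   84.        ] [568.61429677 371.48524947  72.        ]
```

```bash
python3 - <<'E'
from h import *
c,o=pickle.load(open("w1.pkl","rb"))
t=pickle.load(open("top.pkl","rb"))
m,l,b=blobs(c,(5,70,40),(25,255,255),60)
for i,ce,s in b: print(ce.round(1),s,onz(c,ce,8,o).round(1))
print("top")
m,l,b=blobs(t,(5,70,60),(25,255,255),60)
for i,ce,s in b: print(ce.round(1),s,onz(t,ce,8).round(1))
E
```

```text
[460.4 168.8] [ 409  144  102   54 3538] [883.4 418.4   8. ]
[255.3 174.9] [ 237  156   38   39 1154] [569.7 355.9   8. ]
[ 65.4 228.6] [   5  183  134   86 7160] [271.3 214.5   8. ]
[440.9 220.9] [ 394  194   96   54 3065] [883.5 329.7   8. ]
[275.9 215.8] [ 211  204  114   30 1416] [612.6 295.5   8. ]
[ 94.8 308.6] [ 84 284  29  50 694] [316.3  56.5   8. ]
[416.5 308.7] [400 284  29  50 696] [905.6 153.9   8. ]
[237.1 292. ] [225 289  26   8 176] [572.2 142.4   8. ]
[267.9 294.1] [252 291  32   6 141] [626.3 147.    8. ]
[300.9 293. ] [289 290  22   7 124] [683.3 158.5   8. ]
[325.3 346.4] [ 221  324  290   40 5963] [757.7  43.    8. ]
[149.2 342.4] [138 333  23  20 351] [420.5  -5.2   8. ]
top
[243.   82.3] [ 195   57   98   49 3409] [890.1  18.3   8. ]
[113.9  76.7] [105  68  20  19 250] [913.9 433.2   8. ]
[139.9  76.3] [131  68  20  18 244] [914.3 349.7   8. ]
[112.8 100.9] [103  92  21  19 257] [831.  432.9   8. ]
[139.1 100.5] [130  92  20  18 253] [831.3 349.2   8. ]
[246.3 155.4] [ 190  121  115   68 5361] [646.9   9.9   8. ]
[154.6 166.2] [147 143  16  57 372] [615.2 293.4   8. ]
[124.  176.1] [116 168  17  17 220] [584.6 386.8   8. ]
[346.4 189.2] [343 176   7  27 162] [ 537.  -295.1    8. ]
[229.4 218.2] [223 212  13  13 127] [450.8  62.7   8. ]
[278.2 218.4] [274 214  10  10  71] [448.8 -84.7   8. ]
[ 25.9 266.2] [   0  217   54   98 4836] [311.6 667.8   8. ]
[251.2 246.6] [248 220   8  54 141] [364.5  -2.4   8. ]
[177.8 242.5] [169 234  18  18 244] [378.7 217.1   8. ]
[176.  279.1] [ 150  258   53   43 1884] [270.8 220.4   8. ]
```

```bash
python3 -c "
from h import *
go([567.3,370.5,30])"
```

```text
clock 3.1 pos [567.4 368.8 203.1] open 92.0 F [-1.   0.7 -0.6] q [0.57 0.42 1.49 0.   1.23 0.41]
rot deg [-0.12  0.04  0.02] shift cm [ 0.18  0.05 17.31]
```

```bash
python3 -m creep '[{"rot":[0,0,0],"translation":[0.15,0,2],"fingers":1},{"rot":[0,0,0],"translation":[0,0,3],"fingers":1},{"rot":[0,0,0],"translation":[0,0,3],"fingers":1},{"rot":[0,0,0],"translation":[0,0,2.5],"fingers":1},{"rot":[0,0,0],"translation":[0,0,2],"fingers":1},{"rot":[0,0,0],"translation":[0,0,1.5],"fingers":1},{"rot":[0,0,0],"translation":[0,0,1.5],"fingers":1},{"rot":[0,0,0],"translation":[0,0,1],"fingers":1},{"rot":[0,0,0],"translation":[0,0,0.8],"fingers":1},{"rot":[0,0,0],"translation":[0,0,0],"fingers":1}]'
python3 - <<'E'
from h import *
from workcell import get_obs,imaging
import pickle
go([567.3,370.5,30])
for n in("wrist","side"):
    c=imaging.capture(n)
    cv2.imwrite(f"pics/a_{n}.png",cv2.resize(c["pixels"][:,:,::-1],None,fx=1.5,fy=1.5))
E
```

```text
clock: 4.1
tcp_pos: [566.5, 371.0, 30.6]
eef_rot: [-0.0, 0.648, 0.762, -0.001]
contact_force: [0.7, -0.5, 0.6]
opening: 91.9
clock 4.1 pos [566.5 371.   30.6] open 91.9 F [ 0.7 -0.5  0.6] q [0.58 0.59 1.62 0.   0.93 0.42]
rot deg [-0.06  0.03 -0.01] shift cm [-0.06  0.07  0.06]
```

View pics/a_wrist.png

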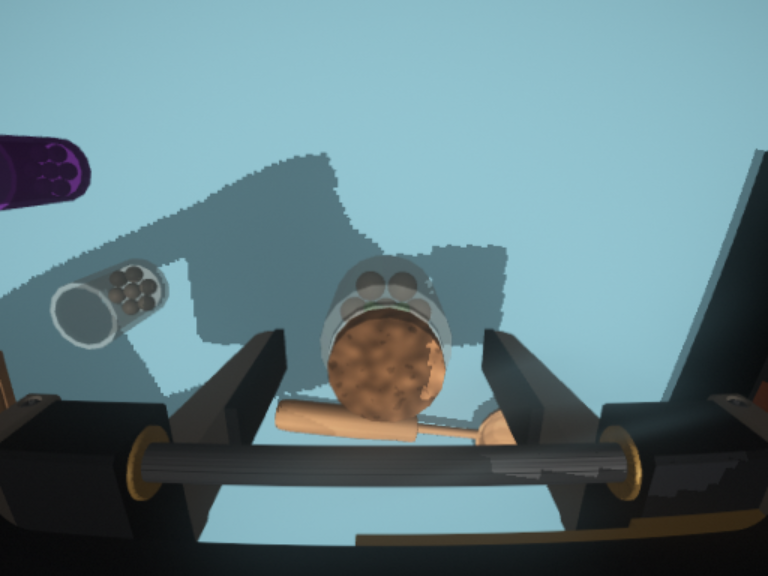

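View pics/a_side.png

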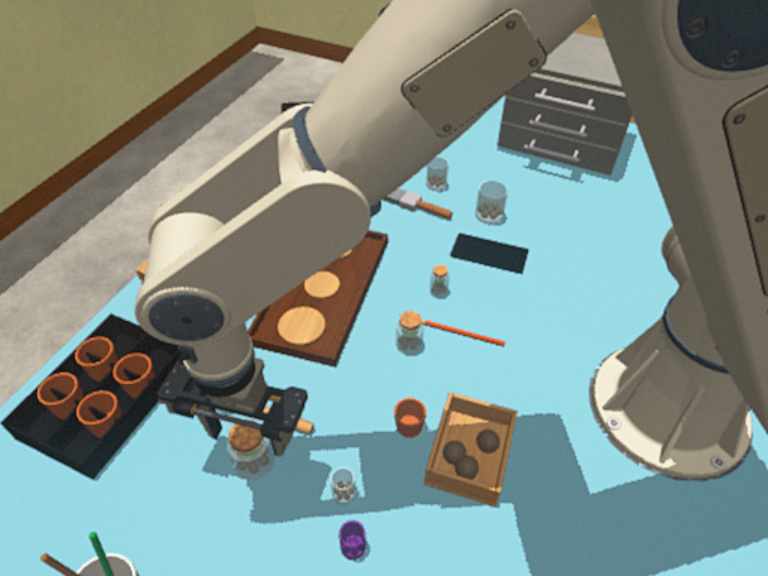

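The jar stands between the fingers, with its cork centred near (386,363) in the wrist picture. I'll check the offset along tool x.

```bash
python3 - <<'E'
from h import *
from workcell import get_obs,imaging
o=get_obs();c=imaging.capture("wrist")
m,l,b=blobs(c,(5,90,40),(25,255,255),60)
cv2.imwrite("pics/am.png",m)
print([onz(c,(386/1.5,365/1.5),z,o).round(1) for z in(84,80)],o["tcp_pos"])
print(onz(c,(386/1.5,418/1.5),84,o).round(1)) # lower edge of cork
print(onz(c,(329/1.5,365/1.5),84,o).round(1),onz(c,(445/1.5,365/1.5),84,o).round(1))
E
```

```text
[array([567.4, 376.1,  84. ]), array([567.8, 374. ,  80. ])] [567.26973787 371.41512227  31.87129574]
[571.6 350.9  84. ]
[544.3 372.3  84. ] [591.4 380.   84. ]
```

```bash
python3 -m creep '[{"rot":[0,0,0],"translation":[0.1,0.05,0],"fingers":1},{"rot":[0,0,0],"translation":[0,0,0],"fingers":0.4},{"rot":[0,0,0],"translation":[0,0,0],"fingers":0.3},{"rot":[0,0,0],"translation":[0,0,0],"fingers":0.2},{"rot":[0,0,0],"translation":[0,0,0],"fingers":0.1},{"rot":[0,0,0],"translation":[0,0,0],"fingers":0},{"rot":[0,0,0],"translation":[0,0,0],"fingers":-1},{"rot":[0,0,0],"translation":[0,0,0],"fingers":-1}]'
python3 -m creep '[{"rot":[0,0,0],"translation":[0,0,-0.5],"fingers":-1},{"rot":[0,0,0],"translation":[0,0,-1],"fingers":-1},{"rot":[0,0,0],"translation":[0,0,-1.5],"fingers":-1},{"rot":[0,0,0],"translation":[0,0,-2],"fingers":-1},{"rot":[0,0,0],"translation":[0,0,-2],"fingers":-1},{"rot":[0,0,0],"translation":[0,0,-2],"fingers":-1},{"rot":[0,0,0],"translation":[0,0,-1],"fingers":-1},{"rot":[0,0,0],"translation":[0,0,0],"fingers":-1}]'
python3 - <<'E'
from h import *
from workcell import get_obs,imaging
go([630.2,113.4,130])
for n in("wrist","top"):
    c=imaging.capture(n)
    cv2.imwrite(f"pics/b_{n}.png",cv2.resize(c["pixels"][:,:,::-1],None,fx=1.5,fy=1.5))
E
```

```text
clock: 5.05
tcp_pos: [567.1, 372.1, 31.3]
eef_rot: [-0.0, 0.648, 0.762, -0.0]
contact_force: [0.2, -0.5, -3.2]
opening: 55.8
clock: 5.85
tcp_pos: [568.5, 373.0, 134.1]
eef_rot: [0.001, 0.648, 0.762, 0.002]
contact_force: [-1.0, 0.5, -2.7]
opening: 56.1
clock 5.85 pos [568.5 373.  134.1] open 56.1 F [-1.   0.5 -2.7] q [ 0.58  0.48  1.55 -0.    1.1   0.42]
rot deg [ 0.2  -0.09 -0.02] shift cm [-26.62   1.9    0.37]
```

View pics/b_wrist.png

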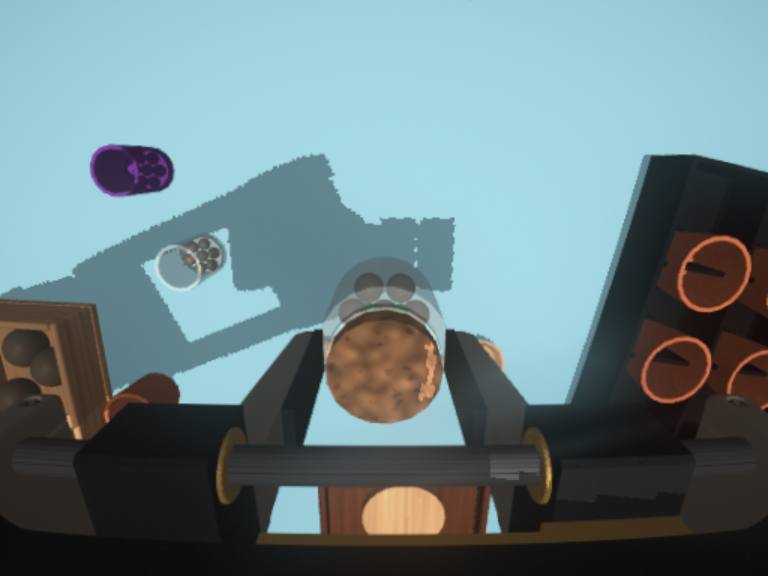

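```bash
cat >> h.py <<'E'
def projtool(c,P):
    M=np.linalg.inv(c["mount"]);r=cv2.Rodrigues(M[:3,:3])[0]
    return cv2.projectPoints(np.array(P,float).reshape(-1,3),r,M[:3,3],c["mtx"],c["dist"])[0][:,0]*1.5
E
python3 - <<'E'
from h import *
c,o=pickle.load(open("w1.pkl","rb"))
print("open tips",projtool(c,[(10,46,8),(10,-46,8),(-10,46,8),(-10,-46,8),(10,46,-30)]).round(0))
print("now tips",projtool(c,[(10,28,8),(10,-28,8),(-10,28,8),(-10,-28,8)]).round(0))
# jar: bottom 30 below tcp
th=np.linspace(0,2*np.pi,9)[:-1]
for dx in(0,4,8,20):
  print(dx,"cork ctr",projtool(c,[(dx,0,-53)]).round(0),"base front/back",projtool(c,[(dx+31,0,31),(dx,31,31)]).round(0).tolist(), "cork low/hi",projtool(c,[(dx-23.5,0,-53),(dx+23.5,0,-53)]).round(0).tolist())
E
```

```text
open tips [[467. 304.]
 [300. 304.]
 [465. 337.]
 [302. 337.]
 [484. 331.]]
now tips [[435. 304.]
 [333. 304.]
 [433. 337.]
 [334. 337.]]
0 cork ctr [[384. 376.]] base front/back [[384.0, 257.0], [434.0, 307.0]] cork low/hi [[384.0, 424.0], [384.0, 323.0]]
4 cork ctr [[384. 367.]] base front/back [[384.0, 250.0], [435.0, 300.0]] cork low/hi [[384.0, 416.0], [384.0, 314.0]]
8 cork ctr [[384. 359.]] base front/back [[384.0, 244.0], [435.0, 294.0]] cork low/hi [[384.0, 408.0], [384.0, 304.0]]
20 cork ctr [[384. 331.]] base front/back [[384.0, 223.0], [436.0, 275.0]] cork low/hi [[384.0, 384.0], [384.0, 274.0]]
```

View pics/b_top.png

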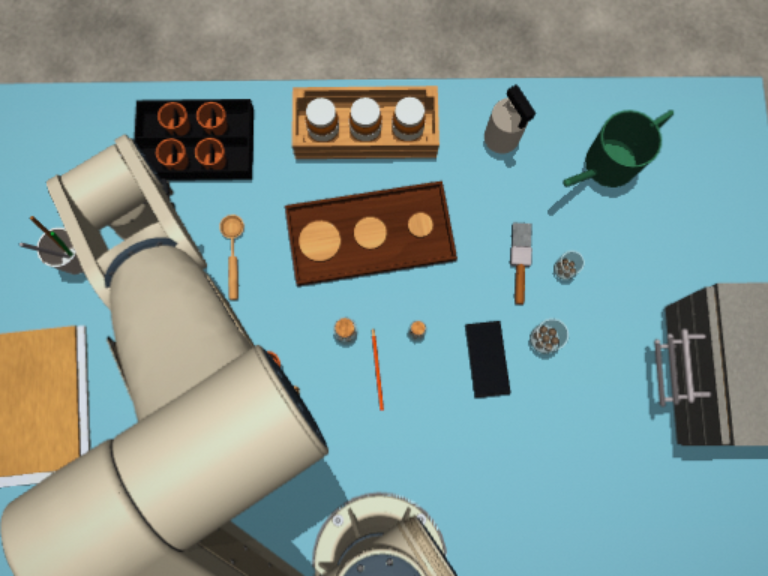

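```bash
python3 -m creep '[{"rot":[0,0,0],"translation":[-1.5,0,0],"fingers":-1},{"rot":[0,0,0],"translation":[-2.5,0.2,0],"fingers":-1},{"rot":[0,0,0],"translation":[-3.5,0.3,0],"fingers":-1},{"rot":[0,0,0],"translation":[-4,0.3,0],"fingers":-1},{"rot":[0,0,0],"translation":[-4,0.3,0],"fingers":-1},{"rot":[0,0,0],"translation":[-4,0.3,0],"fingers":-1},{"rot":[0,0,0],"translation":[-3.5,0.2,0],"fingers":-1},{"rot":[0,0,0],"translation":[-2,0.2,0],"fingers":-1},{"rot":[0,0,0],"translation":[-1.3,0,0],"fingers":-1},{"rot":[0,0,0],"translation":[0,0,0],"fingers":-1}]'
python3 -c "
from h import *
go([630.2,113.4,60])
go([630.2,113.4,60])"
```

```text
clock: 6.95
tcp_pos: [627.1, 113.7, 130.7]
eef_rot: [-0.0, 0.648, 0.761, -0.001]
contact_force: [-0.3, -0.5, -1.8]
opening: 55.8
clock 6.95 pos [627.1 113.7 130.7] open 55.8 F [-0.3 -0.5 -1.8] q [ 0.18  0.43  1.65 -0.    1.06  0.02]
rot deg [-0.08  0.02 -0.13] shift cm [-0.07  0.31  7.07]
clock 6.95 pos [627.1 113.7 130.7] open 55.8 F [-0.3 -0.5 -1.8] q [ 0.18  0.43  1.65 -0.    1.06  0.02]
rot deg [-0.08  0.02 -0.13] shift cm [-0.07  0.31  7.07]
```

```bash
python3 -m creep '[{"rot":[0,0,0],"translation":[0,0.2,1],"fingers":-1},{"rot":[0,0,0],"translation":[0,0,2],"fingers":-1},{"rot":[0,0,0],"translation":[0,0,2],"fingers":-1},{"rot":[0,0,0],"translation":[0,0,1.2],"fingers":-1},{"rot":[0,0,0],"translation":[0,0,0.6],"fingers":-1},{"rot":[0,0,0],"translation":[0,0,0],"fingers":-1}]'
python3 - <<'E'
from h import *
from workcell import get_obs,imaging
go([630.2,113.4,47])
for n in("wrist","side"):
    c=imaging.capture(n)
    cv2.imwrite(f"pics/c_{n}.png",cv2.resize(c["pixels"][:,:,::-1],None,fx=1.5,fy=1.5))
E
```

```text
clock: 7.55
tcp_pos: [628.8, 116.5, 62.5]
eef_rot: [-0.001, 0.647, 0.762, -0.001]
contact_force: [0.4, -0.0, -1.8]
opening: 55.9
clock 7.55 pos [628.8 116.5  62.5] open 55.9 F [ 0.4 -0.  -1.8] q [0.18 0.51 1.7  0.   0.94 0.02]
rot deg [-0.09 -0.    0.03] shift cm [-0.33  0.09  1.55]
```

View pics/c_wrist.png

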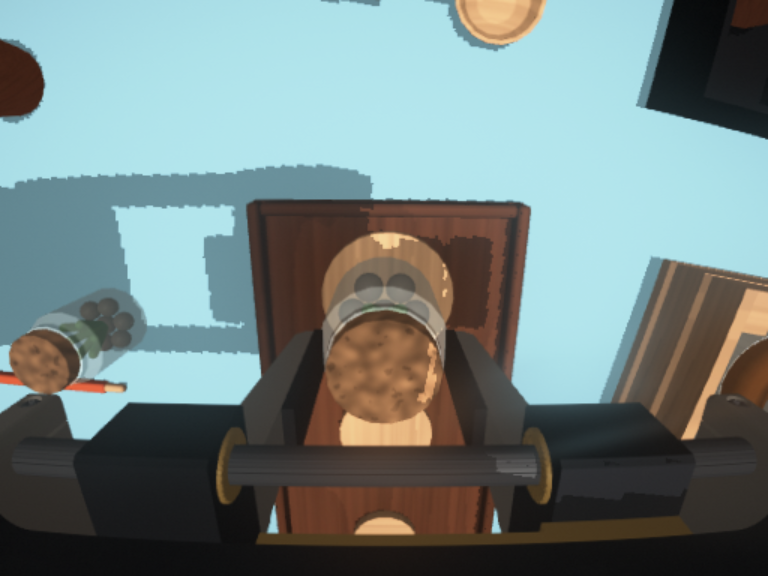

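View pics/c_side.png

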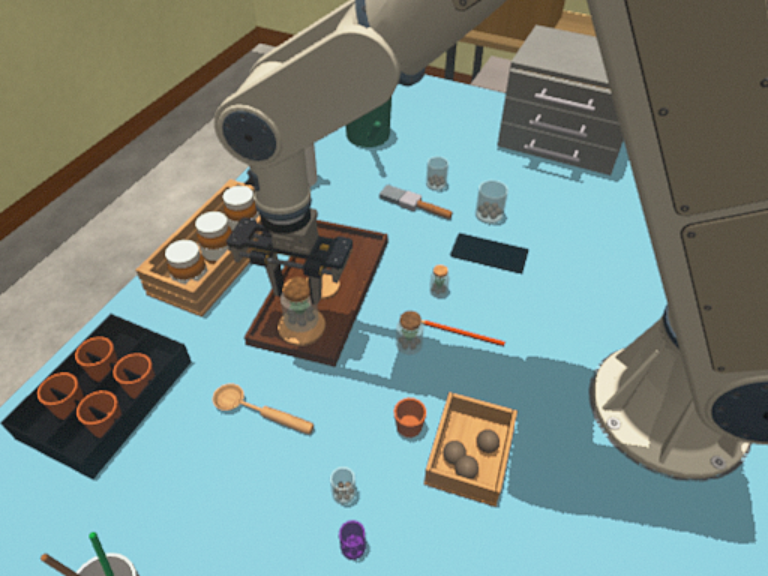

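```bash
python3 - <<'E'
from h import *
c,o=pickle.load(open("w1.pkl","rb"))
for z in(45,46.5,48):
 for dx in(-3,0,3): print(z,dx,projtool(c,[(dx+43,0,z),(dx,43,z),(dx,-43,z)]).round(1).tolist())
E
```

```text
45 -3 [[383.6, 237.6], [450.1, 303.5], [317.2, 303.6]]
45 0 [[383.6, 232.7], [450.4, 299.1], [316.9, 299.2]]
45 3 [[383.6, 227.9], [450.6, 294.7], [316.7, 294.7]]
46.5 -3 [[383.6, 237.1], [449.8, 302.7], [317.5, 302.8]]
46.5 0 [[383.6, 232.3], [450.0, 298.4], [317.3, 298.4]]
46.5 3 [[383.6, 227.5], [450.2, 294.0], [317.1, 294.0]]
48 -3 [[383.6, 236.7], [449.4, 302.0], [317.9, 302.0]]
48 0 [[383.6, 231.9], [449.6, 297.6], [317.7, 297.7]]
48 3 [[383.6, 227.1], [449.9, 293.3], [317.4, 293.3]]
```

```bash
python3 -m creep '[{"rot":[0,0,0],"translation":[-0.1,0.15,0.3],"fingers":-1},{"rot":[0,0,0],"translation":[0,0,0.3],"fingers":-1},{"rot":[0,0,0],"translation":[0,0,0.3],"fingers":-1},{"rot":[0,0,0],"translation":[0,0,0.2],"fingers":-1},{"rot":[0,0,0],"translation":[0,0,0.1],"fingers":-1},{"rot":[0,0,0],"translation":[0,0,0],"fingers":-1}]'

```

```text
clock: 8.25
tcp_pos: [631.0, 115.1, 51.3]
eef_rot: [-0.0, 0.648, 0.762, -0.0]
contact_force: [-0.8, -0.7, -1.5]
opening: 56.0
```

```bash
python3 -m creep '[{"rot":[0,0,0],"translation":[0,0,0.1],"fingers":-1},{"rot":[0,0,0],"translation":[0,0,0.1],"fingers":-1},{"rot":[0,0,0],"translation":[0,0,0],"fingers":-1}]'; python3 -m creep '[{"rot":[0,0,0],"translation":[0,0,0.1],"fingers":-1},{"rot":[0,0,0],"translation":[0,0,0],"fingers":-1}]'

```

```text
clock: 8.55
tcp_pos: [631.1, 115.2, 49.4]
eef_rot: [-0.0, 0.648, 0.762, -0.0]
contact_force: [-0.0, 0.1, -1.7]
opening: 56.1
clock: 8.75
tcp_pos: [631.0, 115.2, 48.4]
eef_rot: [-0.0, 0.648, 0.762, -0.0]
contact_force: [0.1, 1.1, -2.1]
opening: 55.9
```

```bash
python3 -m creep '[{"rot":[0,0,0],"translation":[0,0,0.1],"fingers":-1},{"rot":[0,0,0],"translation":[0,0,0],"fingers":-1}]'; python3 -m creep '[{"rot":[0,0,0],"translation":[0,0,0.05],"fingers":-1},{"rot":[0,0,0],"translation":[0,0,0],"fingers":-1}]'

```

```text
clock: 8.95
tcp_pos: [631.0, 115.2, 47.4]
eef_rot: [-0.0, 0.648, 0.762, -0.0]
contact_force: [-0.5, -0.6, -1.8]
opening: 55.9
clock: 9.15
tcp_pos: [631.2, 115.2, 47.2]
eef_rot: [0.0, 0.648, 0.762, 0.0]
contact_force: [-1.4, 0.3, 0.9]
opening: 56.2
```

```bash
python3 -m creep '[{"rot":[0,0,0],"translation":[0,0,0],"fingers":0.3},{"rot":[0,0,0],"translation":[0,0,0],"fingers":0.4},{"rot":[0,0,0],"translation":[0,0,0],"fingers":0.6},{"rot":[0,0,0],"translation":[0,0,0],"fingers":0.8},{"rot":[0,0,0],"translation":[0,0,0],"fingers":0.8},{"rot":[0,0,0],"translation":[0,0,0],"fingers":0.8}]'; python3 -m creep '[{"rot":[0,0,0],"translation":[0,0,-1],"fingers":0.8},{"rot":[0,0,0],"translation":[0,0,-2],"fingers":0.8},{"rot":[0,0,0],"translation":[0,0,-3],"fingers":0.8},{"rot":[0,0,0],"translation":[0,0,-3],"fingers":0.8},{"rot":[0,0,0],"translation":[0,0,-3],"fingers":0.8},{"rot":[0,0,0],"translation":[0,0,-2],"fingers":0.8},{"rot":[0,0,0],"translation":[0,0,0],"fingers":0.8}]'
python3 -c "
from h import *
go([440.7,60.4,190])"

```

```text
clock: 9.75
tcp_pos: [631.1, 115.2, 47.0]
eef_rot: [0.0, 0.648, 0.762, -0.0]
contact_force: [0.4, 0.2, -0.6]
opening: 82.4
clock: 10.45
tcp_pos: [633.2, 115.6, 191.1]
eef_rot: [0.002, 0.648, 0.762, 0.002]
contact_force: [-0.6, 0.4, 0.3]
opening: 82.6
clock 10.45 pos [633.2 115.6 191.1] open 82.6 F [-0.6  0.4  0.3] q [ 0.18  0.37  1.59 -0.    1.17  0.02]
rot deg [ 0.36 -0.01 -0.02] shift cm [-2.340e+00 -1.989e+01 -1.000e-02]
```

```bash
python3 -m creep '[{"rot":[0,0,0],"translation":[-0.2,-1.5,0],"fingers":0.8},{"rot":[0,0,0],"translation":[-0.3,-3,0],"fingers":0.8},{"rot":[0,0,0],"translation":[-0.3,-3,0],"fingers":0.8},{"rot":[0,0,0],"translation":[-0.3,-3,0],"fingers":0.8},{"rot":[0,0,0],"translation":[-0.3,-3,0],"fingers":0.8},{"rot":[0,0,0],"translation":[-0.3,-3,0],"fingers":0.8},{"rot":[0,0,0],"translation":[-0.3,-2,0],"fingers":0.8},{"rot":[0,0,0],"translation":[-0.3,-1.2,0],"fingers":0.8},{"rot":[0,0,0],"translation":[0,0,0],"fingers":0.8}]'
python3 - <<'E'
from h import *
from workcell import get_obs,imaging
go([440.7,61,24])
for n in("wrist","top","side"):
    o=get_obs();c=imaging.capture(n);pickle.dump((c,o),open(f"d_{n}.pkl","wb"))
    cv2.imwrite(f"pics/d_{n}.png",cv2.resize(c["pixels"][:,:,::-1],None,fx=1.5,fy=1.5))
c=pickle.load(open("d_top.pkl","rb"))[0]
cv2.imwrite("pics/d_topz.png",cv2.resize(c["pixels"][130:190,170:310,::-1],None,fx=5,fy=5,interpolation=cv2.INTER_NEAREST))
E
```

```text
clock: 11.35
tcp_pos: [439.2, 60.3, 186.7]
eef_rot: [-0.0, 0.648, 0.762, -0.0]
contact_force: [-0.4, 0.4, 0.0]
opening: 82.4
clock 11.35 pos [439.2  60.3 186.7] open 82.4 F [-0.4  0.4  0. ] q [ 0.13  0.06  2.   -0.    1.08 -0.03]
rot deg [-0.04  0.   -0.03] shift cm [ 0.04  0.17 16.27]
```

View pics/d_wrist.png

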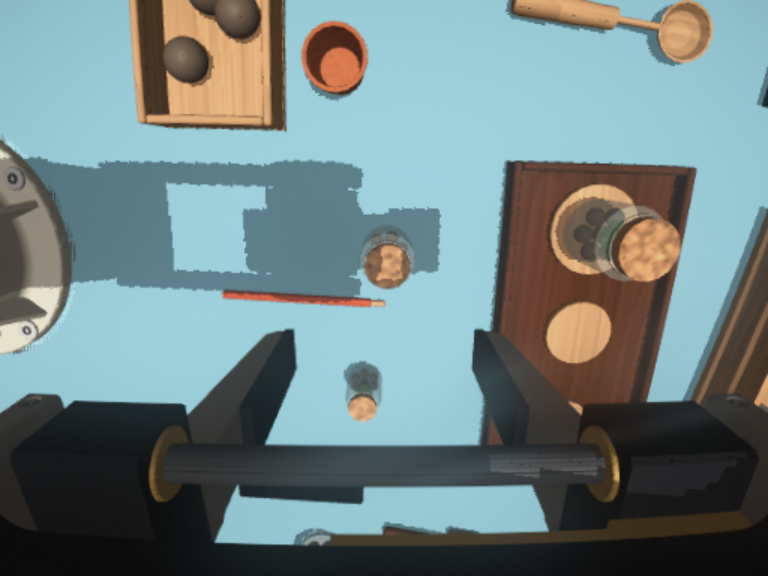

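View pics/d_topz.png

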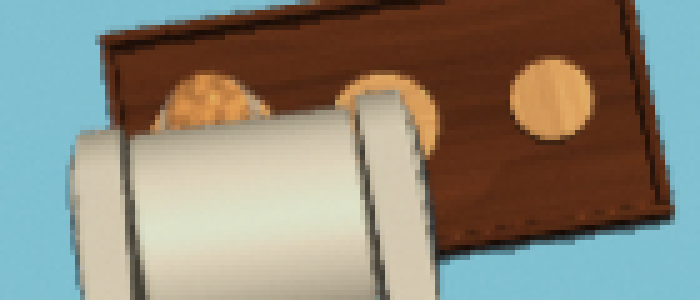

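View pics/d_side.png

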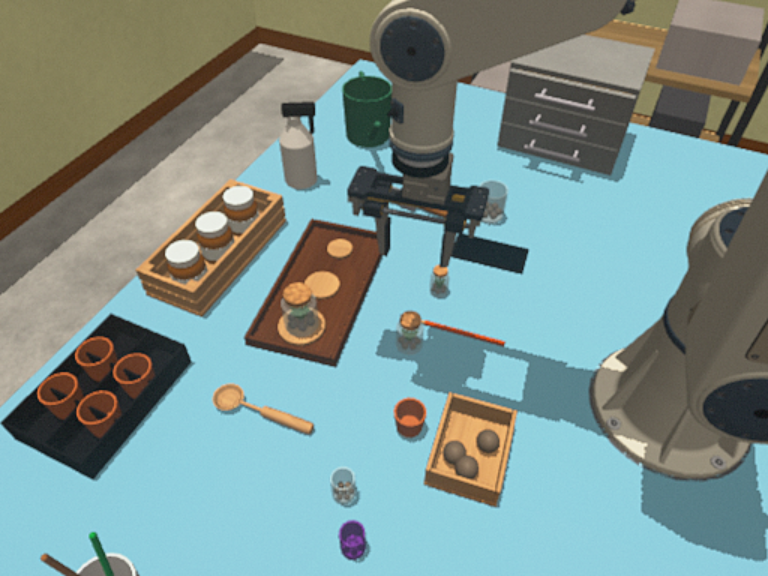

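```bash
python3 - <<'E'
from h import *
c,o=pickle.load(open("d_wrist.pkl","rb"))
m,l,b=blobs(c,(5,90,40),(25,255,255),60)
for i,ce,s in b:
    if 150<ce[1]<290: print(ce.round(1),s,onz(c,ce,70,o).round(1),onz(c,ce,58,o).round(1),onz(c,ce,98,o).round(1),onz(c,ce,16,o).round(1))
c,o=pickle.load(open("d_side.pkl","rb"))
m,l,b=blobs(c,(5,90,60),(22,255,255),60)
for i,ce,s in b:
    if 190<ce[0]<310 and 160<ce[1]<240: print(ce.round(1),s,onz(c,ce,70).round(1),onz(c,ce,58).round(1),onz(c,ce,98).round(1))
go([440.7,61,24])
E
```

```text
[391.6 185.2] [  334   108   129   169 13809] [607.4  81.7  70. ] [614.2  79.3  58. ] [591.3  87.1  98. ] [638.3  71.2  16. ]
[487.5 215.3] [464 154  48 115 426] [754.   63.4  70. ] [766.4  60.3  58. ] [725.1  70.4  98. ] [809.9  49.8  16. ]
[257.9 176.9] [244 163  29  29 651] [441.1  65.1  70. ] [441.6  62.2  58. ] [439.7  72.   98. ] [443.7  51.8  16. ]
[201.6 199.1] [149 195 107   9 412] [376.2  25.6  70. ] [374.3  21.1  58. ] [380.6  35.9  98. ] [367.8   5.5  16. ]
[502.  243.5] [ 484  201   28   70 1012] [796.1  26.4  70. ] [810.1  21.9  58. ] [763.4  36.7  98. ] [859.1   6.5  16. ]
[241.3 271.8] [233 264  18  16 226] [440.4 -70.4  70. ] [440.9 -78.5  58. ] [439.1 -51.6  98. ] [ 442.8 -106.8   16. ]
[213.6 192.3] [ 164  146   89   94 4212] [615.   63.3  70. ] [621.2  54.   58. ] [600.6  84.9  98. ]
[292.1 217.7] [267 208  70  23 270] [391.7  54.8  70. ] [394.5  45.4  58. ] [385.1  76.7  98. ]
clock 11.5 pos [441.5  60.9 187. ] open 82.6 F [ 0.1  0.1 -0.5] q [ 0.13  0.06  2.    0.    1.08 -0.03]
rot deg [ 0.04 -0.   -0.02] shift cm [ 0.02 -0.09 16.3 ]
```

```bash
python3 -m creep '[{"rot":[0,0,0],"translation":[0.2,0,2],"fingers":0.8},{"rot":[0,0,0],"translation":[0,0,3],"fingers":0.8},{"rot":[0,0,0],"translation":[0,0,3],"fingers":0.8},{"rot":[0,0,0],"translation":[0,0,3],"fingers":0.8},{"rot":[0,0,0],"translation":[0,0,2],"fingers":0.8},{"rot":[0,0,0],"translation":[0,0,1.5],"fingers":0.8},{"rot":[0,0,0],"translation":[0,0,1],"fingers":0.8},{"rot":[0,0,0],"translation":[0,0,0.7],"fingers":0.8},{"rot":[0,0,0],"translation":[0,0,0],"fingers":0.8}]'
python3 - <<'E'
from h import *
from workcell import get_obs,imaging
go([441,62.5,24])
o=get_obs();c=imaging.capture("wrist")
cv2.imwrite(f"pics/e.png",cv2.resize(c["pixels"][:,:,::-1],None,fx=1.5,fy=1.5))
z=o["tcp_pos"][2]
for dx in(-4,0,4): print(dx,projtool(c,[(dx,0,z-72),(dx-18,0,z-72),(dx+24,0,z)]).round(0).tolist())
m,l,b=blobs(c,(5,90,40),(25,255,255),400)
for i,ce,s in b: print(ce*1.5,s*1.5)
E
```

```text
clock: 12.4
tcp_pos: [440.1, 62.7, 24.4]
eef_rot: [-0.0, 0.648, 0.762, -0.0]
contact_force: [0.2, 0.7, 0.0]
opening: 82.6
clock 12.4 pos [440.1  62.7  24.4] open 82.6 F [0.2 0.7 0. ] q [ 0.14  0.32  2.14  0.    0.69 -0.02]
rot deg [-0.05 -0.   -0.02] shift cm [-0.04  0.09  0.04]
-4 [[384.0, 378.0], [384.0, 414.0], [384.0, 278.0]]
0 [[384.0, 370.0], [384.0, 406.0], [384.0, 271.0]]
4 [[384.0, 361.0], [384.0, 398.0], [384.0, 265.0]]
[109.11435381  57.40439619] [    0.      0.    211.5   111.  14160. ]
[295.11214953  17.66542056] [ 231.     0.   114.    46.5 2407.5]
[668.17588849 290.92658012] [  574.5   166.5   193.5   249.  21145.5]
[377.38400424 365.48040254] [ 286.5  319.5  144.    84.  4248. ]
[172.71881607 380.29281184] [123.  370.5  99.   19.5 709.5]
[163.38714734 464.00783699] [148.5 426.   40.5  76.5 957. ]
[603.76610429 463.96932515] [580.5 426.   40.5  76.5 978. ]
[643.02807018 527.85263158] [ 499.5  510.   252.    33.  2565. ]
```

View pics/e.png

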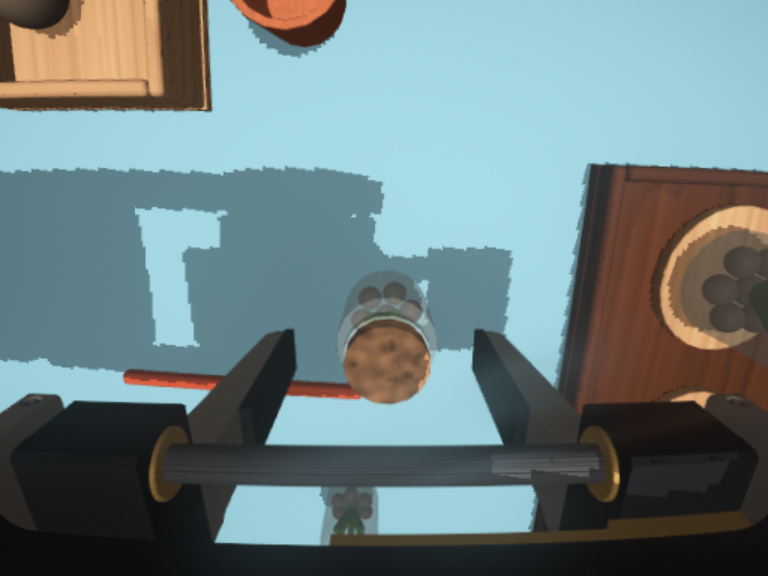

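```bash
python3 -m creep '[{"rot":[0,0,0],"translation":[0,0.1,0],"fingers":0.4},{"rot":[0,0,0],"translation":[0,0,0],"fingers":0.2},{"rot":[0,0,0],"translation":[0,0,0],"fingers":0.1},{"rot":[0,0,0],"translation":[0,0,0],"fingers":0},{"rot":[0,0,0],"translation":[0,0,0],"fingers":-0.1},{"rot":[0,0,0],"translation":[0,0,0],"fingers":-0.2},{"rot":[0,0,0],"translation":[0,0,0],"fingers":-1},{"rot":[0,0,0],"translation":[0,0,0],"fingers":-1}]'
python3 -m creep '[{"rot":[0,0,0],"translation":[0,0,-0.5],"fingers":-1},{"rot":[0,0,0],"translation":[0,0,-1],"fingers":-1},{"rot":[0,0,0],"translation":[0,0,-2],"fingers":-1},{"rot":[0,0,0],"translation":[0,0,-2],"fingers":-1},{"rot":[0,0,0],"translation":[0,0,-2],"fingers":-1},{"rot":[0,0,0],"translation":[0,0,-1],"fingers":-1},{"rot":[0,0,0],"translation":[0,0,-0.5],"fingers":-1},{"rot":[0,0,0],"translation":[0,0,0],"fingers":-1}]'
python3 - <<'E'
from h import *
from workcell import get_obs,imaging
o=get_obs();c=imaging.capture("wrist");pickle.dump((c,o),open("f_wrist.pkl","wb"))
cv2.imwrite(f"pics/f.png",cv2.resize(c["pixels"][:,:,::-1],None,fx=1.5,fy=1.5))
go([647.2,9.8,115])
E
```

```text
clock: 13.25
tcp_pos: [441.0, 62.8, 24.9]
eef_rot: [-0.0, 0.648, 0.762, -0.0]
contact_force: [-0.3, 0.4, -0.7]
opening: 40.0
clock: 14.05
tcp_pos: [441.3, 62.9, 115.4]
eef_rot: [0.0, 0.648, 0.762, 0.0]
contact_force: [0.3, -0.7, -1.1]
opening: 39.7
clock 14.1 pos [440.9  62.9 114.8] open 40.0 F [ 0.2  0.8 -1.4] q [ 0.14  0.16  2.07  0.    0.91 -0.02]
rot deg [-0.   -0.   -0.02] shift cm [-8.57 19.5  -0.02]
```

View pics/f.png

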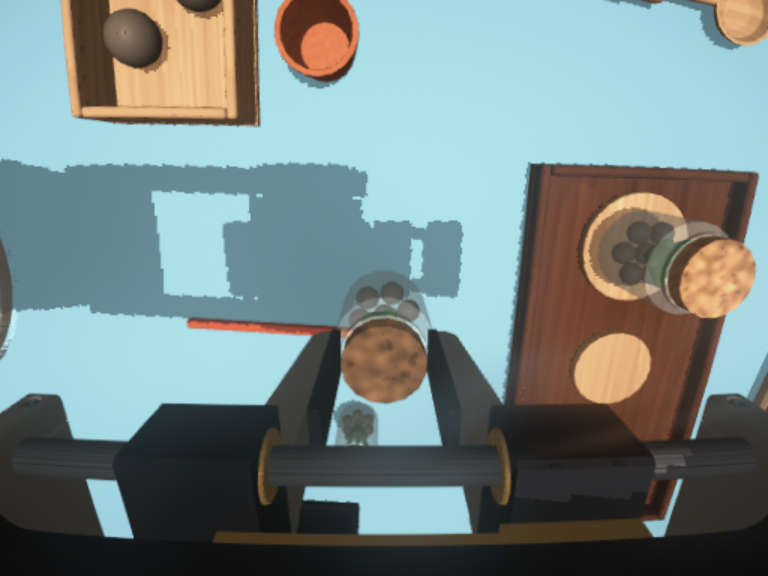

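```bash
python3 -m creep '[{"rot":[0,0,0],"translation":[-1,1,-0.5],"fingers":-1},{"rot":[0,0,0],"translation":[-1.5,2,-0.5],"fingers":-1},{"rot":[0,0,0],"translation":[-1.5,3,-0.5],"fingers":-1},{"rot":[0,0,0],"translation":[-1.5,3,0],"fingers":-1},{"rot":[0,0,0],"translation":[-1,3,0],"fingers":-1},{"rot":[0,0,0],"translation":[-1,3,0],"fingers":-1},{"rot":[0,0,0],"translation":[-0.5,2.5,0],"fingers":-1},{"rot":[0,0,0],"translation":[-0.5,1.5,0],"fingers":-1},{"rot":[0,0,0],"translation":[0,0.5,0],"fingers":-1},{"rot":[0,0,0],"translation":[0,0,0],"fingers":-1}]'
python3 -c "
from h import *
go([647.2,10.8,60])"
```

```text
clock: 15.1
tcp_pos: [647.3, 10.0, 129.0]
eef_rot: [-0.001, 0.648, 0.762, -0.0]
contact_force: [-0.3, -0.3, -2.0]
opening: 40.0
clock 15.1 pos [647.3  10.  129. ] open 40.0 F [-0.3 -0.3 -2. ] q [ 0.01  0.44  1.63  0.    1.07 -0.15]
rot deg [-0.08 -0.01 -0.04] shift cm [0.08 0.01 6.9 ]
```

Descend to about 15 mm above, then check with the wrist camera.

```bash
python3 -m creep '[{"rot":[0,0,0],"translation":[0.1,0,1],"fingers":-1},{"rot":[0,0,0],"translation":[0,0,2],"fingers":-1},{"rot":[0,0,0],"translation":[0,0,2],"fingers":-1},{"rot":[0,0,0],"translation":[0,0,1.2],"fingers":-1},{"rot":[0,0,0],"translation":[0,0,0.8],"fingers":-1},{"rot":[0,0,0],"translation":[0,0,0.3],"fingers":-1},{"rot":[0,0,0],"translation":[0,0,0],"fingers":-1}]'
python3 - <<'E'
from h import *
from workcell import get_obs,imaging
go([647.2,10.8,41])
o=get_obs();c=imaging.capture("wrist")
cv2.imwrite(f"pics/g.png",cv2.resize(c["pixels"][:,:,::-1],None,fx=1.5,fy=1.5))
z=o["tcp_pos"][2]
for dx in(-4,0,4): print(dx,projtool(c,[(dx+34,0,z-16),(dx,34,z-16),(dx,-34,z-16)]).round(1).tolist())
E
```

```text
clock: 15.8
tcp_pos: [647.0, 11.4, 57.0]
eef_rot: [-0.0, 0.648, 0.762, -0.0]
contact_force: [-0.2, 0.1, -1.4]
opening: 39.5
clock 15.8 pos [647.   11.4  57. ] open 39.5 F [-0.2  0.1 -1.4] q [ 0.02  0.52  1.68 -0.    0.94 -0.15]
rot deg [-0.01 -0.   -0.01] shift cm [-0.07  0.01  1.6 ]
-4 [[383.6, 254.9], [437.0, 307.1], [330.3, 307.2]]
0 [[383.6, 248.5], [437.2, 301.2], [330.1, 301.2]]
4 [[383.6, 242.0], [437.5, 295.2], [329.8, 295.2]]
```

View pics/g.png

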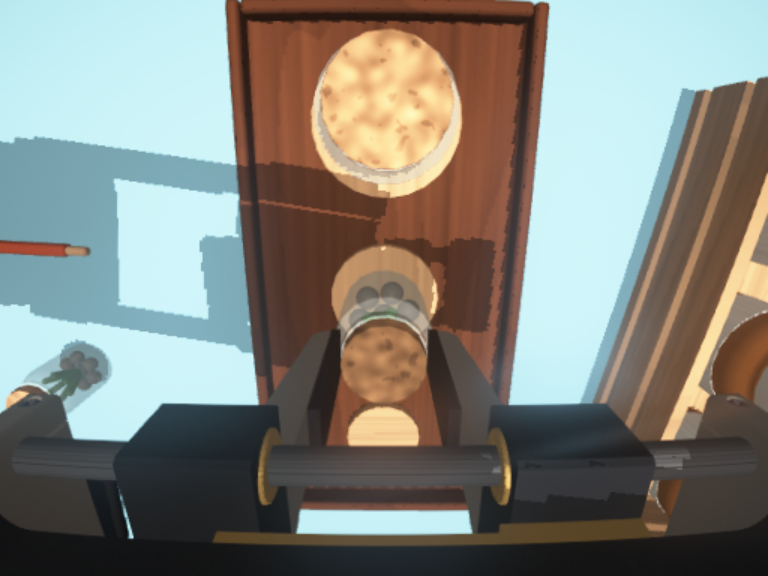

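```bash
python3 -m creep '[{"rot":[0,0,0],"translation":[0.03,0.05,0.4],"fingers":-1},{"rot":[0,0,0],"translation":[0,0,0.4],"fingers":-1},{"rot":[0,0,0],"translation":[0,0,0.3],"fingers":-1},{"rot":[0,0,0],"translation":[0,0,0.2],"fingers":-1},{"rot":[0,0,0],"translation":[0,0,0.1],"fingers":-1},{"rot":[0,0,0],"translation":[0,0,0],"fingers":-1}]';python3 -m creep '[{"rot":[0,0,0],"translation":[0,0,0.08],"fingers":-1},{"rot":[0,0,0],"translation":[0,0,0],"fingers":-1}]';python3 -m creep '[{"rot":[0,0,0],"translation":[0,0,0.05],"fingers":-1},{"rot":[0,0,0],"translation":[0,0,0],"fingers":-1}]'
```

```text
clock: 16.45
tcp_pos: [647.4, 11.8, 42.8]
eef_rot: [-0.0, 0.648, 0.762, -0.0]
contact_force: [0.4, 0.5, -1.2]
opening: 40.5
clock: 16.65
tcp_pos: [647.5, 11.8, 42.2]
eef_rot: [0.0, 0.648, 0.762, 0.0]
contact_force: [0.4, -0.1, -1.4]
opening: 39.6
clock: 16.85
tcp_pos: [647.5, 11.8, 41.7]
eef_rot: [0.0, 0.648, 0.762, 0.0]
contact_force: [0.1, -0.3, -1.1]
opening: 40.2
```

```bash
python3 -m creep '[{"rot":[0,0,0],"translation":[0,0,0.05],"fingers":-1},{"rot":[0,0,0],"translation":[0,0,0],"fingers":-1}]';python3 -m creep '[{"rot":[0,0,0],"translation":[0,0,0.04],"fingers":-1},{"rot":[0,0,0],"translation":[0,0,0],"fingers":-1}]'
```

```text
clock: 17.05
tcp_pos: [647.5, 11.8, 41.1]
eef_rot: [-0.0, 0.648, 0.762, -0.0]
contact_force: [0.1, 0.2, -1.5]
opening: 39.7
clock: 17.25
tcp_pos: [647.6, 11.7, 40.9]
eef_rot: [0.0, 0.648, 0.762, -0.0]
contact_force: [-0.1, -0.1, -0.1]
opening: 40.0
```

Contact. I'll release, lift and move toward the small jar.

```bash
python3 -m creep '[{"rot":[0,0,0],"translation":[0,0,0],"fingers":-0.1},{"rot":[0,0,0],"translation":[0,0,0],"fingers":0.1},{"rot":[0,0,0],"translation":[0,0,0],"fingers":0.3},{"rot":[0,0,0],"translation":[0,0,0],"fingers":0.6},{"rot":[0,0,0],"translation":[0,0,0],"fingers":0.6},{"rot":[0,0,0],"translation":[0,0,0],"fingers":0.6}]'; python3 -m creep '[{"rot":[0,0,0],"translation":[0,0,-1],"fingers":0.6},{"rot":[0,0,0],"translation":[0,0,-2],"fingers":0.6},{"rot":[0,0,0],"translation":[0,0,-3],"fingers":0.6},{"rot":[0,0,0],"translation":[0,0,-3],"fingers":0.6},{"rot":[0,0,0],"translation":[0,0,-3],"fingers":0.6},{"rot":[0,0,0],"translation":[0,0,-1.5],"fingers":0.6},{"rot":[0,0,0],"translation":[0,0,0],"fingers":0.6}]'
python3 -c "
from h import *
go([441.2,-80,170])"
```

```text
clock: 17.85
tcp_pos: [647.5, 11.9, 40.8]
eef_rot: [0.0, 0.648, 0.762, 0.0]
contact_force: [0.6, -0.3, -0.5]
opening: 73.3
clock: 18.55
tcp_pos: [649.0, 11.9, 178.5]
eef_rot: [0.002, 0.648, 0.762, 0.001]
contact_force: [-0.1, 0.1, -0.5]
opening: 73.5
clock 18.55 pos [649.   11.9 178.5] open 73.5 F [-0.1  0.1 -0.5] q [ 0.02  0.39  1.59  0.    1.16 -0.15]
rot deg [ 0.25  0.04 -0.01] shift cm [ -5.71 -22.     0.76]
```

```bash
python3 -m creep '[{"rot":[0,0,0],"translation":[-0.5,-1.5,0],"fingers":0.6},{"rot":[0,0,0],"translation":[-0.8,-3,0],"fingers":0.6},{"rot":[0,0,0],"translation":[-0.8,-3,0],"fingers":0.6},{"rot":[0,0,0],"translation":[-0.8,-3,0],"fingers":0.6},{"rot":[0,0,0],"translation":[-0.8,-3,0],"fingers":0.6},{"rot":[0,0,0],"translation":[-0.8,-3,0],"fingers":0.6},{"rot":[0,0,0],"translation":[-0.7,-3,0],"fingers":0.6},{"rot":[0,0,0],"translation":[-0.5,-1.5,0],"fingers":0.6},{"rot":[0,0,0],"translation":[0,-0.9,0],"fingers":0.6},{"rot":[0,0,0],"translation":[0,0,0],"fingers":0.6}]'
python3 - <<'E'
from h import *
from workcell import get_obs,imaging
o=get_obs();c=imaging.capture("wrist")
cv2.imwrite(f"pics/h.png",cv2.resize(c["pixels"][:,:,::-1],None,fx=1.5,fy=1.5))
m,l,b=blobs(c,(5,90,40),(25,255,255),60)
for i,ce,s in b:
    if 200<ce[0]<300 and 150<ce[1]<290: print(ce.round(1),s,onz(c,ce,58,o).round(1))
go([441.2,-80,18.5])
E
```

```text
clock: 19.55
tcp_pos: [440.1, -79.8, 175.5]
eef_rot: [-0.0, 0.648, 0.762, -0.0]
contact_force: [0.6, -0.5, 0.2]
opening: 73.6
[256.7 178.5] [247 168  21  21 337] [440.9 -77.4  58. ]
clock 19.6 pos [441.1 -79.7 175.7] open 74.0 F [ 0.4 -0.1 -0.4] q [-0.18  0.08  2.    0.    1.05 -0.34]
rot deg [ 0.02 -0.   -0.04] shift cm [-0.03  0.   15.72]
```

View pics/h.png

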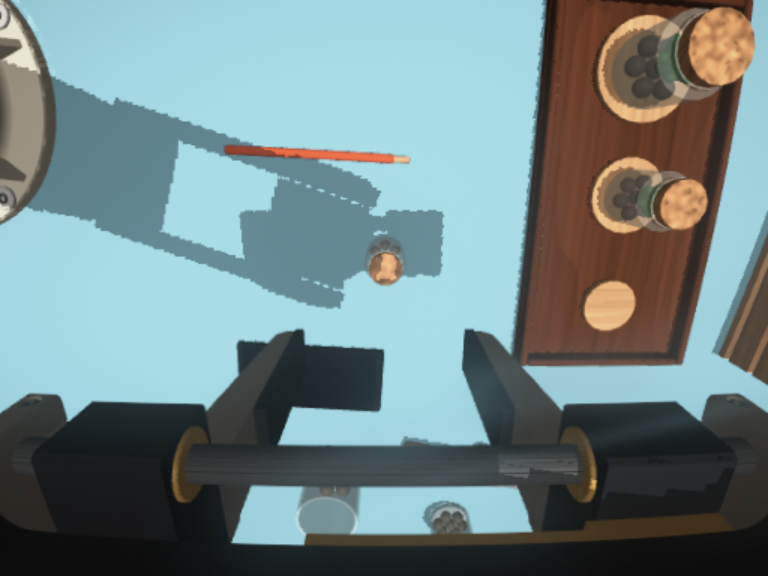

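```bash
python3 -m creep '[{"rot":[0,0,0],"translation":[0,0,2],"fingers":0.6},{"rot":[0,0,0],"translation":[0,0,3],"fingers":0.6},{"rot":[0,0,0],"translation":[0,0,3],"fingers":0.6},{"rot":[0,0,0],"translation":[0,0,3],"fingers":0.6},{"rot":[0,0,0],"translation":[0,0,2],"fingers":0.6},{"rot":[0,0,0],"translation":[0,0,1.5],"fingers":0.6},{"rot":[0,0,0],"translation":[0,0,0.7],"fingers":0.6},{"rot":[0,0,0],"translation":[0,0,0.5],"fingers":0.6},{"rot":[0,0,0],"translation":[0,0,0],"fingers":0.6}]'
python3 - <<'E'
from h import *
from workcell import get_obs,imaging
go([441.2,-80,18.5])
o=get_obs();c=imaging.capture("wrist")
cv2.imwrite(f"pics/i.png",cv2.resize(c["pixels"][:,:,::-1],None,fx=1.5,fy=1.5))
z=o["tcp_pos"][2]
for dx in(-4,0,4): print(dx,projtool(c,[(dx,0,z-60),(dx-14,0,z-60),(dx+18,0,z)]).round(0).tolist())
E
```

```text
clock: 20.5
tcp_pos: [441.0, -79.6, 18.5]
eef_rot: [-0.0, 0.647, 0.762, -0.0]
contact_force: [-0.3, -0.2, 0.6]
opening: 73.7
clock 20.5 pos [441.  -79.6  18.5] open 73.7 F [-0.3 -0.2  0.6] q [-0.18  0.33  2.14  0.    0.67 -0.34]
rot deg [-0.01 -0.01  0.01] shift cm [-0.04  0.01  0.  ]
-4 [[384.0, 371.0], [384.0, 398.0], [384.0, 291.0]]
0 [[384.0, 363.0], [384.0, 391.0], [384.0, 284.0]]
4 [[384.0, 355.0], [384.0, 383.0], [384.0, 277.0]]
```

View pics/i.png

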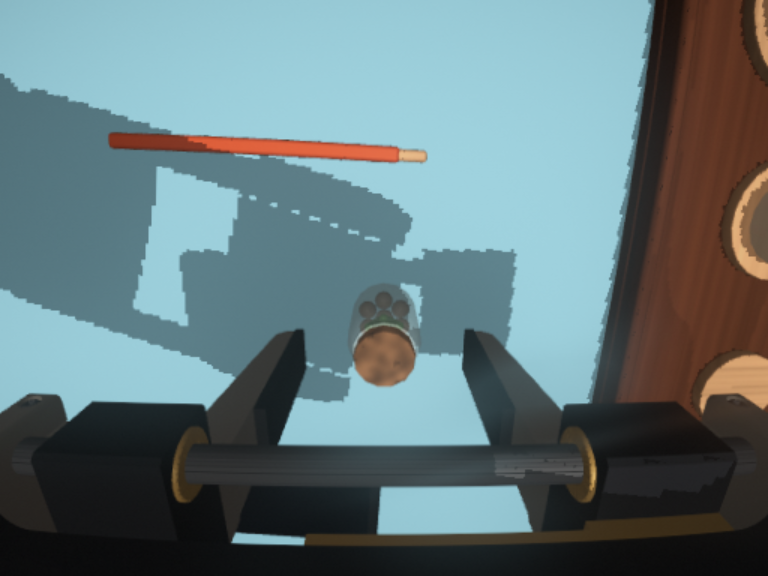

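The jar is centred between the fingers at (384,356). I'll grip and lift.

```bash
python3 -m creep '[{"rot":[0,0,0],"translation":[0.05,0,0],"fingers":0.2},{"rot":[0,0,0],"translation":[0,0,0],"fingers":0},{"rot":[0,0,0],"translation":[0,0,0],"fingers":-0.1},{"rot":[0,0,0],"translation":[0,0,0],"fingers":-0.2},{"rot":[0,0,0],"translation":[0,0,0],"fingers":-0.3},{"rot":[0,0,0],"translation":[0,0,0],"fingers":-0.4},{"rot":[0,0,0],"translation":[0,0,0],"fingers":-1},{"rot":[0,0,0],"translation":[0,0,0],"fingers":-1},{"rot":[0,0,0],"translation":[0,0,0],"fingers":-1}]'
python3 -m creep '[{"rot":[0,0,0],"translation":[0,0,-0.5],"fingers":-1},{"rot":[0,0,0],"translation":[0,0,-1],"fingers":-1},{"rot":[0,0,0],"translation":[0,0,-2],"fingers":-1},{"rot":[0,0,0],"translation":[0,0,-2],"fingers":-1},{"rot":[0,0,0],"translation":[0,0,-2],"fingers":-1},{"rot":[0,0,0],"translation":[0,0,-2],"fingers":-1},{"rot":[0,0,0],"translation":[0,0,-1],"fingers":-1},{"rot":[0,0,0],"translation":[0,0,0],"fingers":-1}]'
python3 -c "
from h import *
go([664.2,-92.8,120])"
```

```text
clock: 21.45
tcp_pos: [440.6, -79.3, 18.8]
eef_rot: [0.0, 0.648, 0.762, 0.0]
contact_force: [0.1, -0.0, 2.2]
opening: 26.7
clock: 22.25
tcp_pos: [441.5, -79.5, 125.3]
eef_rot: [0.001, 0.648, 0.762, 0.001]
contact_force: [0.2, -0.9, -0.8]
opening: 27.0
clock 22.25 pos [441.5 -79.5 125.3] open 27.0 F [ 0.2 -0.9 -0.8] q [-0.18  0.15  2.06  0.    0.93 -0.34]
rot deg [ 0.16  0.06 -0.02] shift cm [-4.91 21.76  0.6 ]
```

```bash
python3 -m creep '[{"rot":[0,0,0],"translation":[-0.5,1.5,0],"fingers":-1},{"rot":[0,0,0],"translation":[-0.7,3,0],"fingers":-1},{"rot":[0,0,0],"translation":[-0.7,3,0],"fingers":-1},{"rot":[0,0,0],"translation":[-0.7,3,0],"fingers":-1},{"rot":[0,0,0],"translation":[-0.7,3,0],"fingers":-1},{"rot":[0,0,0],"translation":[-0.7,3,0],"fingers":-1},{"rot":[0,0,0],"translation":[-0.5,3,0],"fingers":-1},{"rot":[0,0,0],"translation":[-0.4,1.5,0],"fingers":-1},{"rot":[0,0,0],"translation":[0,0.7,0],"fingers":-1},{"rot":[0,0,0],"translation":[0,0,0],"fingers":-1}]'
python3 -m creep '[{"rot":[0,0,0],"translation":[0,0,1],"fingers":-1},{"rot":[0,0,0],"translation":[0,0,2],"fingers":-1},{"rot":[0,0,0],"translation":[0,0,2],"fingers":-1},{"rot":[0,0,0],"translation":[0,0,1.2],"fingers":-1},{"rot":[0,0,0],"translation":[0,0,0.6],"fingers":-1},{"rot":[0,0,0],"translation":[0,0,0.2],"fingers":-1},{"rot":[0,0,0],"translation":[0,0,0],"fingers":-1}]'
python3 - <<'E'
from h import *
from workcell import get_obs,imaging
go([664.2,-92.8,34.5])
o=get_obs();c=imaging.capture("wrist")
cv2.imwrite(f"pics/j.png",cv2.resize(c["pixels"][:,:,::-1],None,fx=1.5,fy=1.5))
z=o["tcp_pos"][2]
for dx in(-4,0,4): print(dx,projtool(c,[(dx+26,0,z-16),(dx,26,z-16),(dx,-26,z-16)]).round(1).tolist())
E
```

```text
clock: 23.25
tcp_pos: [662.2, -92.3, 122.5]
eef_rot: [-0.001, 0.648, 0.762, -0.0]
contact_force: [-0.1, -0.1, -1.3]
opening: 26.5
clock: 23.95
tcp_pos: [662.7, -92.7, 54.1]
eef_rot: [0.0, 0.648, 0.762, 0.0]
contact_force: [-1.0, -0.2, -0.4]
opening: 26.7
clock 23.95 pos [662.7 -92.7  54.1] open 26.7 F [-1.  -0.2 -0.4] q [-0.14  0.55  1.63 -0.    0.95 -0.3 ]
rot deg [ 0.02  0.01 -0.02] shift cm [-0.03  0.15  1.96]
-4 [[383.6, 268.7], [424.9, 308.7], [342.4, 308.7]]
0 [[383.6, 262.4], [425.1, 302.7], [342.2, 302.7]]
4 [[383.6, 256.0], [425.3, 296.7], [342.0, 296.7]]
```

View pics/j.png

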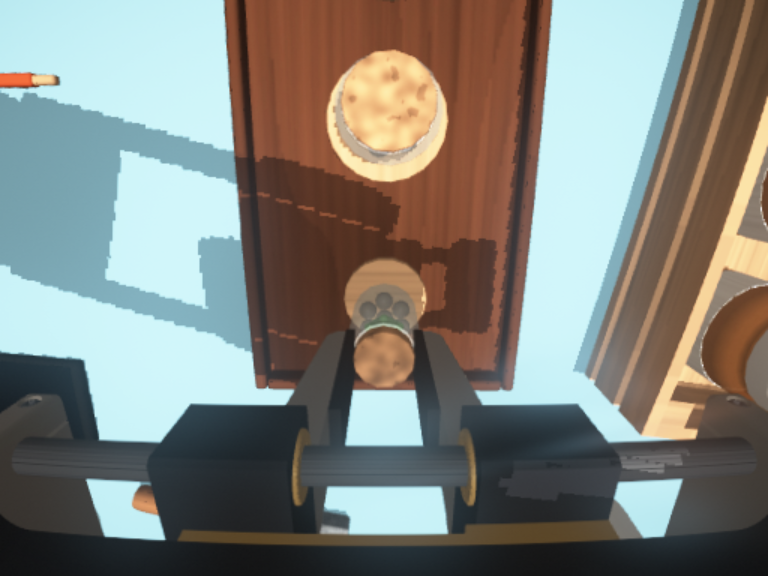

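```bash
python3 -m creep '[{"rot":[0,0,0],"translation":[0.05,0.1,0.4],"fingers":-1},{"rot":[0,0,0],"translation":[0,0,0.4],"fingers":-1},{"rot":[0,0,0],"translation":[0,0,0.4],"fingers":-1},{"rot":[0,0,0],"translation":[0,0,0.3],"fingers":-1},{"rot":[0,0,0],"translation":[0,0,0.2],"fingers":-1},{"rot":[0,0,0],"translation":[0,0,0.1],"fingers":-1},{"rot":[0,0,0],"translation":[0,0,0],"fingers":-1}]';python3 -m creep '[{"rot":[0,0,0],"translation":[0,0,0.05],"fingers":-1},{"rot":[0,0,0],"translation":[0,0,0],"fingers":-1}]'
```

```text
clock: 24.7
tcp_pos: [663.4, -92.0, 35.6]
eef_rot: [-0.0, 0.648, 0.762, -0.0]
contact_force: [-0.3, -1.1, -0.9]
opening: 26.7
clock: 24.9
tcp_pos: [663.5, -92.0, 35.4]
eef_rot: [0.0, 0.648, 0.762, 0.0]
contact_force: [-0.1, -1.0, -0.7]
opening: 26.9
```

```bash
python3 -m creep '[{"rot":[0,0,0],"translation":[0,0,0.05],"fingers":-1},{"rot":[0,0,0],"translation":[0,0,0],"fingers":-1}]';python3 -m creep '[{"rot":[0,0,0],"translation":[0,0,0.03],"fingers":-1},{"rot":[0,0,0],"translation":[0,0,0],"fingers":-1}]'
```

```text
clock: 25.1
tcp_pos: [663.6, -92.0, 35.0]
eef_rot: [0.0, 0.648, 0.762, 0.0]
contact_force: [-0.7, -0.8, 0.7]
opening: 26.4
clock: 25.3
tcp_pos: [663.8, -92.0, 34.9]
eef_rot: [0.0, 0.648, 0.762, 0.0]
contact_force: [0.1, 0.2, 3.4]
opening: 26.9
```

Contact. I'll release, lift and retreat clear of the views.

```bash
python3 -m creep '[{"rot":[0,0,0],"translation":[0,0,-0.03],"fingers":-1},{"rot":[0,0,0],"translation":[0,0,0],"fingers":-0.3},{"rot":[0,0,0],"translation":[0,0,0],"fingers":-0.1},{"rot":[0,0,0],"translation":[0,0,0],"fingers":0.1},{"rot":[0,0,0],"translation":[0,0,0],"fingers":0.4},{"rot":[0,0,0],"translation":[0,0,0],"fingers":0.4}]'; python3 -m creep '[{"rot":[0,0,0],"translation":[0,0,-1],"fingers":0.4},{"rot":[0,0,0],"translation":[0,0,-2],"fingers":0.4},{"rot":[0,0,0],"translation":[0,0,-3],"fingers":0.4},{"rot":[0,0,0],"translation":[0,0,-4],"fingers":0.4},{"rot":[0,0,0],"translation":[0,0,-4],"fingers":0.4},{"rot":[0,0,0],"translation":[0,0,-4],"fingers":0.4},{"rot":[0,0,0],"translation":[0,0,-2],"fingers":0.4}]'
python3 -m creep '[{"rot":[0,0,0],"translation":[-1,-2,0],"fingers":0.4},{"rot":[0,0,0],"translation":[-1,-4,0],"fingers":0.4},{"rot":[0,0,0],"translation":[-3,-4,0],"fingers":0.4},{"rot":[0,0,0],"translation":[-3,-4,0],"fingers":0.4},{"rot":[0,0,0],"translation":[-3,-4,0],"fingers":0.4},{"rot":[0,0,0],"translation":[-3,-4,0],"fingers":0.4},{"rot":[0,0,0],"translation":[-4,-2,0],"fingers":0.4},{"rot":[0,0,0],"translation":[-4,0,0],"fingers":0.4},{"rot":[0,0,0],"translation":[-2,0,0],"fingers":0.4},{"rot":[0,0,0],"translation":[0,0,0],"fingers":0.4}]'
python3 - <<'E'
from h import *
from workcell import get_obs,imaging
for n in("top","side"):
    o=get_obs();c=imaging.capture(n);pickle.dump((c,o),open(f"k_{n}.pkl","wb"))
    cv2.imwrite(f"pics/k_{n}.png",cv2.resize(c["pixels"][:,:,::-1],None,fx=1.5,fy=1.5))
c=pickle.load(open("k_top.pkl","rb"))[0]
cv2.imwrite("pics/k_topz.png",cv2.resize(c["pixels"][115:195,180:310,::-1],None,fx=6,fy=6,interpolation=cv2.INTER_CUBIC))
c=pickle.load(open("k_side.pkl","rb"))[0]
cv2.imwrite("pics/k_sidez.png",cv2.resize(c["pixels"][130:250,150:270,::-1],None,fx=5,fy=5,interpolation=cv2.INTER_CUBIC))
E
```

```text
clock: 25.9
tcp_pos: [663.4, -92.0, 34.7]
eef_rot: [-0.0, 0.648, 0.762, -0.0]
contact_force: [0.4, -0.2, 0.5]
opening: 62.2
clock: 26.6
tcp_pos: [665.0, -92.2, 239.9]
eef_rot: [0.002, 0.648, 0.762, 0.001]
contact_force: [0.0, 0.3, 0.3]
opening: 64.6
clock: 27.6
tcp_pos: [465.3, -370.0, 235.4]
eef_rot: [0.001, 0.649, 0.761, -0.0]
contact_force: [0.4, 0.4, 0.0]
opening: 64.3
```

View pics/k_top.png

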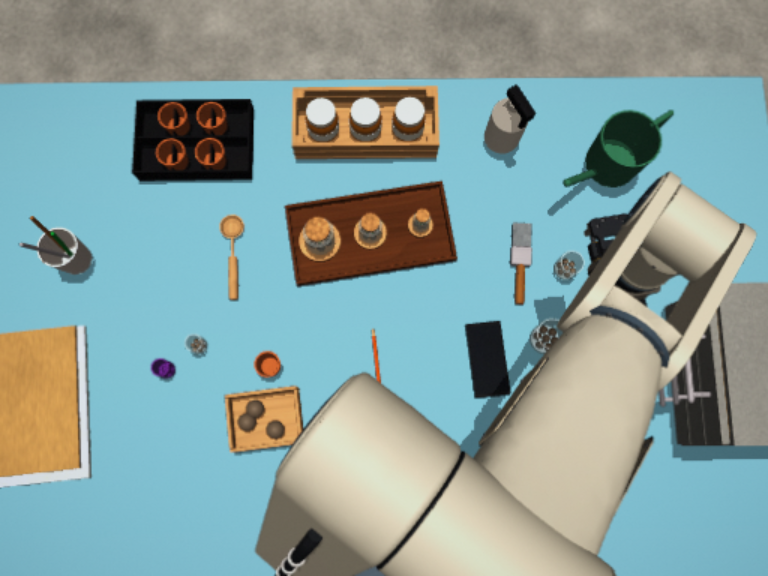

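View pics/k_topz.png

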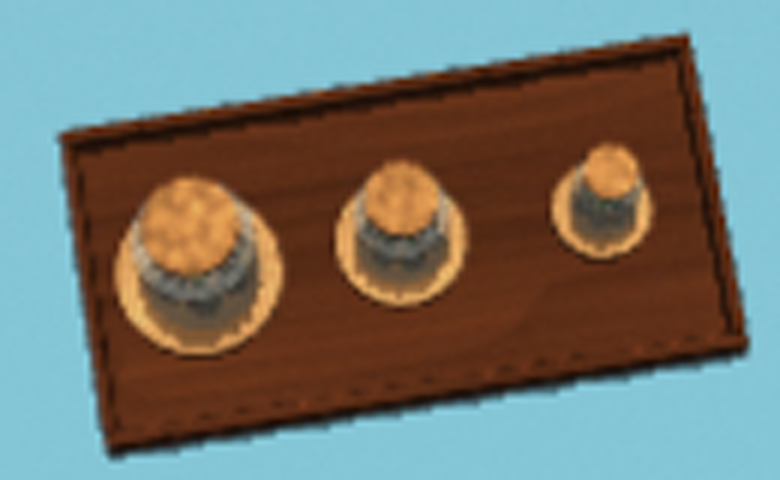

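View pics/k_sidez.png

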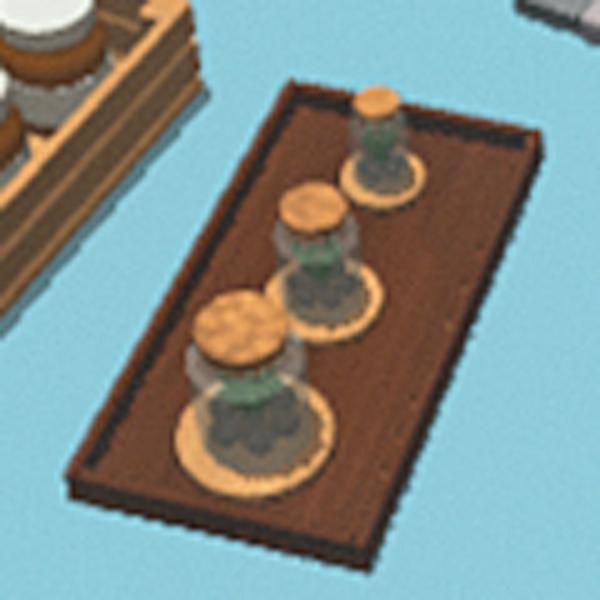

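```bash
python3 - <<'E'
from h import *
from scipy.optimize import least_squares
cs={n:pickle.load(open(f"k_{n}.pkl","rb"))[0] for n in("top","side")}
orig={"top":[(212.8,159.9),(246.5,154.5),(279.9,149.1)],"side":[(201.5,216.9),(214.1,189.0),(226.0,164.8)]}
for n,c in cs.items():
    h=cv2.cvtColor(c["pixels"],cv2.COLOR_RGB2HSV); m=cv2.inRange(h,(8,120,140),(22,255,255))
    for k,(H,r,ct) in enumerate([(84,23,12),(72,18,10),(60,14,8)]):
        d=onz(c,orig[n][k],16)[:2]   # disc centre as seen by this same camera
        # expected cork silhouette (top circle + side circle hull) for a centred jar
        th=np.linspace(0,2*np.pi,40)
        p0=proj(c,[*d,16+H])
        # cork top face ellipse fit: cork contour's hull nearest p0
        n_,l,s,ce=cv2.connectedComponentsWithStats(cv2.inRange(h,(8,135,150),(22,255,255)))
        lab=l[int(round(p0[1])),int(round(p0[0]))]
        print(n,"LMS"[k],"pred top ctr",p0.round(1),"blob",ce[lab].round(1),s[lab],"disc",d.round(1))
E
```

```text
top L pred top ctr [210.8 152.1] blob [211.2 152.1] [203 145  17  15 197] disc [631.3 113.2]
top M pred top ctr [246.4 147.6] blob [246.4 147.5] [241 142  12  12 115] disc [647.6   9.3]
top S pred top ctr [281.2 143.2] blob [281.3 143. ] [277 139   9   9  62] disc [664.  -94.1]
side L pred top ctr [198.4 196.2] blob [202.  194.1] [189 183  38  20 270] disc [628.3 115.2]
side M pred top ctr [212.2 171.2] blob [212.1 170.8] [206 166  14  10 102] disc [647.8   9.8]
side S pred top ctr [225. 150.] blob [224.6 150.1] [221 148   8   6  36] disc [664.3 -94.3]
```

The top-camera cork centres agree with the predicted centred positions to within 0.4 px (about 1 mm). The jars stand upright and the open jars have not moved. Handing in.

```bash
python3 -c "
from workcell import job
print(job.close_job())"
```

```text
the job is handed in; nothing more can be done
None
```

The three corked jars are in the dark tray, each upright on its matching disc: large on large, middle on middle, small on small. I handed the job in at about 28 s on the robot's clock; it reports no verdict.

- **Centring:** In the last top view, all three cork centres were within 0.4 px (about 1 mm) of where a centred jar's cork should appear. The side view agreed for the middle and small jars.
- **Large jar in the side view:** the automatic reading was off by about 4 px because its colour patch ran into something beside it. Reading the enlarged picture by eye, I found it centred.
- **Gentleness:** I lowered each jar in steps of 1 mm or less at the end, and the readings just after contact stayed under about 4 N.
- **Untouched items:** The open jars and the purple look-alike appear unmoved in the top view. The largest open jar was partly hidden by the arm, and I compared these by eye rather than measuring them.
- **Disagreements:** The wrist camera read about 2 to 5 mm higher in y than the top and side cameras, so I used positions between the two. The gripper opening also read 6 to 9 mm under the jar diameters, but all three grips held.

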